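Clear up after the ledge repair

TASK

Clear up after the ledge repair: tip the broken terrazzo chips off the tray into the steel box, then fit the lid squarely onto the box so that it seats flat, and stand the emptied tray back on the ledge. Move every hand tool from the timber block to the ring rack, handle down through a free ring (any ring, one tool each) until its head rests on the ring. Leave the mug, torch, padlock and keys alone.

Things in the scene. Friction and masses are not known exactly. Their poses are not given: they have to be found in the camera images.
- tray: Aluminium tray of chips, 250 g: floor 150 (x) by 130 (y), 4 thick; walls 30 high at +x and both y sides, OPEN at -x. A wooden carrying bar 14 (x) by 130 (y) bridges its middle, 62 to 88 above the underside: grip across it, closing along x, with 50 N or more. Chips reach 32 high and slide when it tilts 25 to 35 degrees. Origin: centre of the underside.
- box: Open galvanised steel box, 130 (x) by 170 (y) by 100 high outside, walls and floor 4 thick, rim 100 above the ledge. Fixed. Origin: centre of the underside.
- lid: Loose steel lid, 350 g: plug 114 (x) by 154 (y) by 8 deep under a flange 138 by 178 by 5; on top a black grip bar 14 (x) by 80 (y), 30 to 42 above the underside, on a foot at each end. Origin: centre of the plug's underside, on which it lies. Seated: plug in the box's mouth (4 play a side), flange flat on the rim, origin 92 above the box's. Fits either way round.
- rack: Steel ring rack, fixed: a base plate 290 by 85 by 6, two end posts and a rail (along the rack's x, at its +y side, 3 below the ring tops) carrying three equal rings in a row, 100 apart along the rack's x. Origin: on the ledge below the middle ring.
- block: Timber tool block, fixed, 280 (x) by 70 (y) by 60 high, with three pockets 26 wide and 50 deep in a row 100 apart along its x; the tools stand in it, handle down and head up. Origin: centre of the underside.
- ring0 (a point): Centre of the top face of a rack ring (-x end of the rack), 120 above the ledge; hole 32 wide, outside 44, 14 tall, free below down to the base plate (6 high).
- ring1 (a point): Centre of the top face of a rack ring (middle of the rack), 120 above the ledge; hole 32 wide, outside 44, 14 tall, free below down to the base plate (6 high).
- ring2 (a point): Centre of the top face of a rack ring (+x end of the rack), 120 above the ledge; hole 32 wide, outside 44, 14 tall, free below down to the base plate (6 high).
- joiner_mallet: A wooden joiner's mallet, 250 g +-20%, may be absent: handle 22 thick, 105 long up to the block head 38 (x) by 88 (y) by 42 (z). Origin: centre of the handle's foot; z up the handle, y along the head. Starts upright in a pocket of the block, foot 10 above the ledge. Grip the head across x in its upper part, so that the fingertips clear the ring.
- joiner_mallet_seat (a point): Centre of the flat underside of the wooden joiner's mallet's head, 105 above its foot; it rests on the ring's top face when the tool hangs.
- club_hammer: A stubby steel club hammer, 400 g +-20%, may be absent: handle 22 thick, 100 long up to the block head 34 (x) by 74 (y; its painted ends reach 82) by 40 (z). Origin: centre of the handle's foot; z up the handle, y along the head. Starts upright in a pocket of the block, foot 10 above the ledge. Grip the head across x in its upper part, so that the fingertips clear the ring.
- club_hammer_seat (a point): Centre of the flat underside of the stubby steel club hammer's head, 100 above its foot; it rests on the ring's top face when the tool hangs.
- rubber_mallet: A black rubber mallet, 250 g +-20%, may be absent: handle 22 thick, 95 long up to the barrel head 40 across (x) by 76 long (y) by 42 high (z), its lowest 8 a flat saddle 30 by 60. Origin: centre of the handle's foot; z up the handle, y along the head. Starts upright in a pocket of the block, foot 10 above the ledge. Grip the head across x in its upper part, so that the fingertips clear the ring.
- rubber_mallet_seat (a point): Centre of the flat underside of the black rubber mallet's head, 95 above its foot; it rests on the ring's top face when the tool hangs.
- chip0: A broken terrazzo chip, chunky, about 35 (x) by 29 (y) by 26 (z), 45 g, may be absent. Origin: centre of its underside as first laid; starts loose on the tray.
- chip1: A broken terrazzo chip, chunky, about 35 (x) by 29 (y) by 26 (z), 45 g, may be absent. Origin: centre of its underside as first laid; starts loose on the tray.
- chip2: A broken terrazzo chip, chunky, about 35 (x) by 29 (y) by 26 (z), 45 g, may be absent. Origin: centre of its underside as first laid; starts loose on the tray.
- chip3: A broken terrazzo chip, chunky, about 35 (x) by 29 (y) by 26 (z), 45 g, may be absent. Origin: centre of its underside as first laid; starts loose on the tray.
- chip4: A broken terrazzo chip, chunky, about 35 (x) by 29 (y) by 26 (z), 45 g, may be absent. Origin: centre of its underside as first laid; starts loose on the tray.
- chip5: A broken terrazzo chip, chunky, about 35 (x) by 29 (y) by 26 (z), 45 g, may be absent. Origin: centre of its underside as first laid; starts loose on the tray.
- mug: Brown ceramic mug, 80 wide, 92 high; leave it alone. Origin: centre of the underside.
- torch: Green plastic torch lying along its x, 155 long, 47 high at the head; leave it alone. Origin: under its middle.
- padlock: Steel padlock lying flat, body 50 by 46 by 20, shackle to its +x; leave it alone. Origin: under the body's centre.
- keys: Two aluminium keys on a split ring, lying flat, 75 long, 3 high; leave them alone. Origin: under the ring's centre.
There are look-alikes about, which are no part of the job. Leave any blue look-alike of the tray alone.

How it is judged (in metres and radians):
On the way, in this order (a step that is already met when the one before it is completed fails the run):
1. the tray is tipped (over 20 degrees) beside or over the box (angle between tray's own z axis and vertical above 0.35 rad and horizontal distance between tray and box below 0.25 m and height (world z) of tray above 0.03 m).
2. all chips are inside the box (x of chip0 in the frame of box between -0.064 and 0.064 m and y of chip0 in the frame of box between -0.084 and 0.084 m and z of chip0 in the frame of box between 0 and 0.096 m and x of chip1 in the frame of box between -0.064 and 0.064 m and y of chip1 in the frame of box between -0.084 and 0.084 m and z of chip1 in the frame of box between 0 and 0.096 m and x of chip2 in the frame of box between -0.064 and 0.064 m and y of chip2 in the frame of box between -0.084 and 0.084 m and z of chip2 in the frame of box between 0 and 0.096 m and x of chip3 in the frame of box between -0.064 and 0.064 m and y of chip3 in the frame of box between -0.084 and 0.084 m and z of chip3 in the frame of box between 0 and 0.096 m and x of chip4 in the frame of box between -0.064 and 0.064 m and y of chip4 in the frame of box between -0.084 and 0.084 m and z of chip4 in the frame of box between 0 and 0.096 m and x of chip5 in the frame of box between -0.064 and 0.064 m and y of chip5 in the frame of box between -0.084 and 0.084 m and z of chip5 in the frame of box between 0 and 0.096 m), for 0.2 s.
3. the lid is seated on the box (horizontal distance between lid and box below 0.007 m and z of lid in the frame of box between 0.088 and 0.095 m and angle between lid's own z axis and vertical below 0.04 rad and angle between the x axis of lid and the x axis of box, either way round below 0.09 rad), for 0.2 s.
At the end, for the whole second after the job is handed in: All chips in the box; lid seated (within 7 mm, plug 5 to 12 mm below the rim, tilt < 0.04, squared within 0.09 rad); tray flat on the ledge (tilt < 0.05); every tool hanging in a ring, head underside within 9 mm of its centre and -4 to +5 mm of its top, tilt < 0.15, at rest (all of step 2 and all of step 3 and linear speed of lid below 0.02 m/s and height (world z) of tray between -0.006 and 0.006 m and angle between tray's own z axis and vertical below 0.05 rad and ((horizontal distance between joiner_mallet_seat and ring0 below 0.009 m and z of joiner_mallet_seat in the frame of ring0 between -0.004 and 0.005 m) or (horizontal distance between joiner_mallet_seat and ring1 below 0.009 m and z of joiner_mallet_seat in the frame of ring1 between -0.004 and 0.005 m) or (horizontal distance between joiner_mallet_seat and ring2 below 0.009 m and z of joiner_mallet_seat in the frame of ring2 between -0.004 and 0.005 m)) and angle between each of joiner_mallet, club_hammer, rubber_mallet's own z axis and vertical below 0.15 rad and linear speed of each of joiner_mallet, club_hammer, rubber_mallet below 0.03 m/s and ((horizontal distance between club_hammer_seat and ring0 below 0.009 m and z of club_hammer_seat in the frame of ring0 between -0.004 and 0.005 m) or (horizontal distance between club_hammer_seat and ring1 below 0.009 m and z of club_hammer_seat in the frame of ring1 between -0.004 and 0.005 m) or (horizontal distance between club_hammer_seat and ring2 below 0.009 m and z of club_hammer_seat in the frame of ring2 between -0.004 and 0.005 m)) and ((horizontal distance between rubber_mallet_seat and ring0 below 0.009 m and z of rubber_mallet_seat in the frame of ring0 between -0.004 and 0.005 m) or (horizontal distance between rubber_mallet_seat and ring1 below 0.009 m and z of rubber_mallet_seat in the frame of ring1 between -0.004 and 0.005 m) or (horizontal distance between rubber_mallet_seat and ring2 below 0.009 m and z of rubber_mallet_seat in the frame of ring2 between -0.004 and 0.005 m))); the robot touches nothing.
It fails at once if the mug is moved more than 30 mm (distance of mug from where it was at the start of the episode above 0.03 m).
It fails at once if the torch is moved more than 30 mm (distance of torch from where it was at the start of the episode above 0.03 m).
It fails at once if the padlock is moved more than 30 mm (distance of padlock from where it was at the start of the episode above 0.03 m).
It fails at once if the keys is moved more than 30 mm (distance of keys from where it was at the start of the episode above 0.03 m).
Of joiner_mallet, club_hammer, rubber_mallet only 2 to 3 are there at a start; the rules pass over those that are not, and their reading is None.
Of chip0, chip1, chip2, chip3, chip4, chip5 only 3 to 6 are there at a start; the rules pass over those that are not, and their reading is None.
At some moment in a run one of lid may be knocked a few centimetres aside while the robot is not near it.
It also fails if it takes over 210 s, if anything falls off the work surface, if the arm or the gripper's body presses on something with over 40 N, if the wrist force passes 120 N, or if a joint passes its speed limit or range.

ROBOT

A 6-joint arm with a two-finger parallel gripper is mounted at the origin on the work surface. World frame = base frame: x ahead of the robot, y to its left, z up, the work surface at z = 0. Lengths are in mm, angles in rad, forces in N, time in s.
With the tool pointing down it reaches from about 275 to 975 mm from the base axis. Payload 8.4 kg.
Tool frame: the origin (TCP) lies on the centre line of the jaws, within the pads' length; the fingertips stand 14 mm ahead of it and the grasp point (between the pads) lies 5 mm behind it; z points along the fingers, y is the direction in which the jaws open and shut (so a half turn about z gives the same grasp; the last joint's range is limited). The gripper opens to 92 mm and grips with 3 to 60 N. Pads are 20 mm wide; open, the fingers measure 128 mm over their backs; the gripper's body (75 mm by 189 mm) begins 69 mm behind the grasp point.
Start: joints at [-1.138, 0.353, 1.633, -0, 1.155, -0.002], TCP at [263.267, -566.849, 228.583] pointing down, gripper open.
Joint ranges: [-2.63, 2.63], [-0.92, 2.1], [0.06, 2.66], [-1.3, 4.44], [0, 2.69], [-3.02, 3.02]. Speed limits (rad/s): [2.22, 2.22, 2.79, 3.14, 3.14, 3.14].

INTERFACE

Orientations are given as a unit quaternion [w, x, y, z].
In Python, from plant import manip, get_image gives the robot as it stands.
- The arm moves only by the tool apply_moves, never from a script. Its arguments are lists of equal length, an entry for each row: "grip": the gripper command: -1 is fully open, 1 is shut, values between are in proportion; "dp": the shift along the tool's x, y, z in cm, a list of three; "yaw": the turn about the tool's z in degrees. In form: {"grip": [grip, ...], "dp": [[tx, ty, tz], ...], "yaw": [yaw, ...]}. A call has 1 to 5 rows; each row is the pose to reach, as a shift and turn from the pose measured when the call began, along the tool's axes at that moment; what a row does not reach only later rows make up. A row lasts 1/12 s, in which the tool goes at most 41.7 mm and 7.16 degrees, less where a joint would pass 70% of its speed; a pose out of reach is approached as far as the arm can. A call with a gripper value outside its range is refused whole. The fingers move at their own pace and stop on an object; the grip force is fixed at half the most. Time passes only in rows, so rows that repeat a pose let the fingers close. It gives the time, the measured TCP pose, the force and the opening at its end, in the units of the state.
- manip.get_state(): the state, without advancing time (a new reading comes with each control period).
- get_image(name): name is "scene" or "top"; returns a dict with "color" (480x640x3 uint8, red, green, blue), "z_map" (480x640 float32, mm along the optical axis (not along the pixel's ray), 0 where there is no reading), "fx", "fy", "cx", "cy" (pixels), "rvec" (rotation vector, rad) and "tvec" (3), from world to camera coordinates, as OpenCV has them. Camera axes: x right, y down, z forward; pixel columns grow to the right and rows downward; lengths in mm; the calibration is good to about 2 mm. A picture is of the moment at which its call begins.
- manip.close_job(): hands the job in, once; it reports no verdict.
The state is a dict: "t": time; "joint_pos": joint angles; "dq": joint speeds; "joint_torque": joint torques, N m; "ee_pos": TCP position; "tool_rot": TCP orientation; "ft_force": force on the tool from outside, world axes, zero at the start; "ft_torque": the same for the moment, N m; "gripper_width": finger opening in mm.
Only numpy, scipy, OpenCV 4.12 (cv2) and the standard library are available. Lean on these libraries where they do the work, as an engineer would, in place of code of your own. Each camera call takes 0.05 s, during which the arm holds its last target. There are 200 camera calls.

## Working session

There is one attempt and no reset: what is moved stays moved. The work goes in short steps, Python scripts to look and compute and a tool call to move; the robot and the scene stay as the last step left them, time stands still between calls to the robot, and variables do not carry over. Pictures are saved under pics/ and viewed, about 12 in all and at most 16, crops included, and the job is handed in when it is done.

Besides the shell and the picture viewer there is one more tool, called after "Request:" by a JSON object that holds its "api" and its "payload", one argument or row to a line. apply_moves: Moves the arm, as the interface text tells. Its arguments: {"type":"object","properties":{"grip":{"type":"array"},"dp":{"type":"array"},"yaw":{"type":"array"}},"required":["grip","dp","yaw"]}

```bash
ls; mkdir -p pics; cat > h.py <<'E'
import numpy as np, cv2
from plant import manip, get_image
from scipy.spatial.transform import Rotation as R
def cam(n):
    d=get_image(n); d['R']=R.from_rotvec(np.ravel(d['rvec'])).as_matrix(); d['t']=np.ravel(d['tvec']).astype(float); return d
def cloud(d):
    z=d['z_map'].astype(float); v,u=np.indices(z.shape)
    p=np.stack([(u-d['cx'])/d['fx']*z,(v-d['cy'])/d['fy']*z,z],-1)
    w=(p-d['t'])@d['R']; w[z<=0]=np.nan; return w
def ray(d,u,v,h):
    r=np.array([(u-d['cx'])/d['fx'],(v-d['cy'])/d['fy'],1])@d['R']; c=-d['t']@d['R']
    return c+r*(h-c[2])/r[2]
def proj(d,P):
    p=np.asarray(P,float)@d['R'].T+d['t']; return p[...,:2]/p[...,2:]*[d['fx'],d['fy']]+[d['cx'],d['cy']]
def save(n,im): cv2.imwrite('pics/'+n,cv2.cvtColor(im,cv2.COLOR_RGB2BGR))
E
python3 - <<'E'
from h import *
for n in('scene','top'):
    d=cam(n); save(n+'0.png',d['color']); print(n,d['fx'],d['cx'],d['cy'],-d['t']@d['R'],d['R'][2])
    np.savez('/tmp/'+n,**d)
s=manip.get_state(); print(s)
E
```

```text
pics
scene 558.1915481841385 323.1498518221308 241.54546672643383 [1464.61826241 -391.78489714  878.6616504 ] [-0.72417379  0.36003214 -0.58817445]
top 588.1555783486649 314.08273831349425 250.3152069552933 [ 242.9327754   101.65612577 1540.22727574] [ 0.1831314   0.00398005 -0.98308039]
{'t': 0.1, 'joint_pos': array([-1.13841462e+00,  3.53558505e-01,  1.63406512e+00, -2.57207009e-05,
        1.15518784e+00, -2.38381483e-03]), 'dq': array([ 0.000448  , -0.0019159 , -0.0021371 , -0.0009398 , -0.00080061,
       -0.00029124]), 'joint_torque': array([-3.37689853e-04, -5.94905841e+01, -3.34930408e+01,  6.98645669e-02,
        1.84751482e-02, -3.41079954e-05]), 'ee_pos': array([ 263.07084296, -566.46562642,  227.94919244]), 'tool_rot': array([-5.92863729e-04,  9.76463963e-01,  2.15679756e-01, -1.41505672e-04]), 'ft_force': array([ 0.09537197,  0.02454035, -0.05721721]), 'ft_torque': array([-0.02763878,  0.02722631,  0.03185368]), 'gripper_width': 91.77442928572218}
```

View pics/scene0.png

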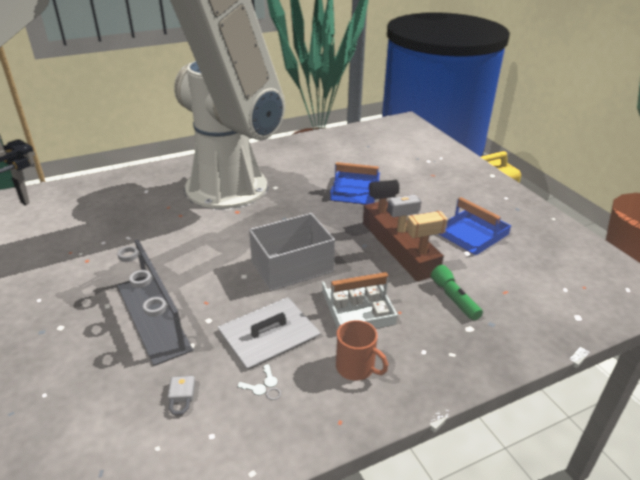

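View pics/top0.png

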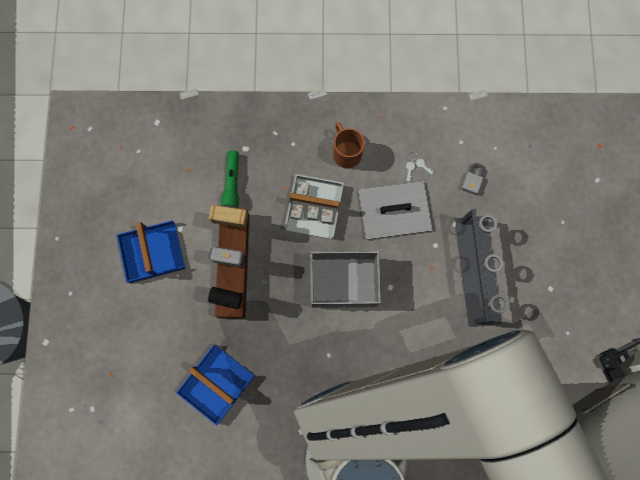

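```bash
python3 - <<'E'
from h import *
a=cv2.imread('pics/top0.png')[165:250,200:450]; b=cv2.imread('pics/scene0.png')[255:345,300:440]
a=cv2.resize(a,None,fx=3.2,fy=3.2,interpolation=cv2.INTER_CUBIC);b=cv2.resize(b,None,fx=3.4,fy=3.4,interpolation=cv2.INTER_CUBIC)
c=np.zeros((600,800,3),np.uint8);c[:a.shape[0],:a.shape[1]]=a;c[280:280+b.shape[0],:b.shape[1]]=b
cv2.imwrite('pics/crop1.png',c)
d=np.load('/tmp/top.npz');d=dict(d);W=cloud(d)
def rect(roi,zl,zh,name):
    u0,v0,u1,v1=roi;w=W[v0:v1,u0:u1].reshape(-1,3);m=(w[:,2]>zl)&(w[:,2]<zh);w=w[m]
    r=cv2.minAreaRect(w[:,:2].astype(np.float32)); print(name,m.sum(),np.round(r[0],1),np.round(r[1],1),round(r[2],1),'z',np.round(np.median(w[:,2]),1))
rect((270,165,360,250),66,95,'traybar')
rect((270,165,350,250),22,45,'traywalls')
rect((300,240,390,315),80,106,'boxrim')
rect((350,175,445,245),6,20,'lidflange')
rect((370,190,425,225),28,48,'lidbar')
rect((205,205,255,328),50,64,'block')
rect((200,200,255,232),135,170,'joiner')
rect((200,238,255,272),125,165,'club')
rect((200,280,255,315),120,165,'rubber')
rect((450,205,512,330),105,130,'rings')
rect((445,200,535,335),2,14,'base')
E
```

```text
traybar 361 [645.4 108.5] [130.5  16.3] 79.1 z 86.2
traywalls 811 [671.8 101.1] [135.3 201. ] 78.9 z 30.2
boxrim 562 [444.8  30.1] [132.1 170.2] 0.9 z 98.8
lidflange 3230 [ 642.5 -115.9] [191.4 255.4] 0.1 z 13.4
lidbar 176 [ 639.  -107.6] [16.8 79.9] 8.0 z 41.0
block 1402 [487.8 319.2] [ 72.5 278.9] 89.4 z 60.1
joiner 618 [587.6 317.6] [89.6 39.9] 81.7 z 157.1
club 502 [488.  318.9] [82.6 34.7] 81.0 z 149.8
rubber 542 [388.5 319.9] [76.8 39.8] 76.9 z 144.1
rings 1104 [ 479.  -324.7] [280.9  61.2] 4.6 z 117.6
base 5013 [ 490.5 -357.8] [241.3 367. ] 88.2 z 5.0
```

View pics/crop1.png

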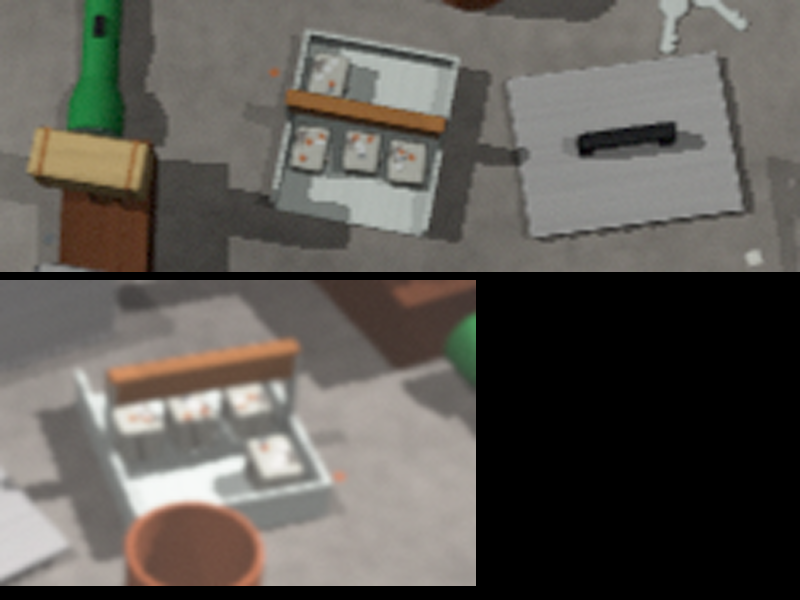

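The silver tray at (315,207) has its open side facing the box and holds 4 chips. The blue look-alikes at (150,250) and (215,385) are rejected. All three tools are present, and the measured sizes match the description. I'll turn and move above the tray bar.

Request:
{"api": "apply_moves", "payload": {
  "grip": [-1, -1, -1, -1, -1],
  "dp": [
    [0, 0, -5],
    [0, 0, -5],
    [0, 0, -5],
    [0, 0, -5],
    [0, 0, -5]
  ],
  "yaw": [-7.1, -14.2, -21.3, -28.4, -35.5]
}}

```text
t: 0.52
ee_pos: [263.0, -566.4, 277.9]
tool_rot: [-0.001, 0.863, 0.506, 0.0]
ft_force: [0.1, 0.6, 0.2]
gripper_width: 91.7
```

Request:
{"api": "apply_moves", "payload": {
  "grip": [-1, -1, -1, -1, -1],
  "dp": [
    [0, 0, 0],
    [0, 0, 0],
    [0, 0, 0],
    [0, 0, 0],
    [0, 0, 0]
  ],
  "yaw": [-7, -14, -18.6, -18.6, -18.6]
}}

```text
t: 0.93
ee_pos: [263.0, -566.2, 277.6]
tool_rot: [-0.001, 0.77, 0.637, 0.0]
ft_force: [-0.8, -0.4, 0.6]
gripper_width: 92.1
```

Request:
{"api": "apply_moves", "payload": {
  "grip": [-1, -1, -1, -1, -1],
  "dp": [
    [3.7, 1.24, 0],
    [7.4, 2.5, 0],
    [11, 3.7, 0],
    [14.7, 5, 0],
    [18.4, 6.2, 0]
  ],
  "yaw": [0, 0, 0, 0, 0]
}}

```text
t: 1.35
ee_pos: [358.8, -395.5, 277.8]
tool_rot: [-0.001, 0.772, 0.636, 0.0]
ft_force: [0.9, -0.2, 0.6]
gripper_width: 91.6
```

Request:
{"api": "apply_moves", "payload": {
  "grip": [-1, -1, -1, -1, -1],
  "dp": [
    [3.7, 1.24, 0],
    [7.4, 2.5, 0],
    [11, 3.7, 0],
    [14.7, 5, 0],
    [18.4, 6.2, 0]
  ],
  "yaw": [0, 0, 0, 0, 0]
}}

```text
t: 1.77
ee_pos: [455.5, -225.0, 278.1]
tool_rot: [-0.001, 0.773, 0.635, 0.0]
ft_force: [1.2, 0.2, -0.1]
gripper_width: 91.9
```

Request:
{"api": "apply_moves", "payload": {
  "grip": [-1, -1, -1, -1, -1],
  "dp": [
    [3.7, 1.24, 0],
    [7.4, 2.5, 0],
    [11, 3.7, 0],
    [14.7, 5, 0],
    [18.4, 6.2, 0]
  ],
  "yaw": [0, 0, 0, 0, 0]
}}

```text
t: 2.18
ee_pos: [552.9, -54.7, 278.5]
tool_rot: [-0.001, 0.774, 0.633, 0.0]
ft_force: [1.0, -0.6, 0.4]
gripper_width: 91.8
```

```bash
cat >> h.py <<'E'
def plan(x,y,z,jaw):
    """shift (cm, tool axes) and yaw (deg) to a TCP target with jaw line at angle jaw (deg, mod 180)"""
    s=manip.get_state(); w,a,b,c=s['tool_rot']; M=R.from_quat([a,b,c,w]).as_matrix()
    d=(np.array([x,y,z])-s['ee_pos'])@M/10; cur=np.degrees(np.arctan2(M[1,1],M[0,1]))
    t=(jaw-cur+90)%180-90
    print('at',s['ee_pos'].round(1),'jaw',cur.round(1),'q6',s['joint_pos'][5].round(2),'w',s['gripper_width'].round(1),'F',s['ft_force'].round(1),'t',round(s['t'],2),'zaxis',M[:,2].round(3)); print(' dp',d.round(2),'yaw',round(-t,1))
E
python3 -c "
from h import *
plan(645.4,108.5,150,-10.9)"
```

```text
Traceback (most recent call last):
  File "h.py", line 21, in plan
    print('at',s['ee_pos'].round(1),'jaw',cur.round(1),'q6',s['joint_pos'][5].round(2),'w',s['gripper_width'].round(1),'F',s['ft_force'].round(1),'t',round(s['t'],2),'zaxis',M[:,2].round(3)); print(' dp',d.round(2),'yaw',round(-t,1))
                                                                                           ^^^^^^^^^^^^^^^^^^^^^^^^
AttributeError: 'float' object has no attribute 'round'
```

```bash
sed -i "s/s\['gripper_width'\].round(1)/round(s['gripper_width'],1)/" h.py
python3 -c "
from h import *
plan(645.4,108.5,150,-10.9)"
```

```text
at [552.9 -54.7 278.5] jaw -11.4 q6 0.1 w 91.8 F [ 1.  -0.6  0.4] t 2.18 zaxis [-0.     0.002 -1.   ]
 dp [17.81  5.84 12.87] yaw -0.5
```

Request:
{"api": "apply_moves", "payload": {
  "grip": [-1, -1, -1, -1, -1],
  "dp": [
    [3.6, 1.2, 0],
    [7.2, 2.4, 0],
    [10.8, 3.6, 2],
    [14.4, 4.8, 4],
    [17.8, 5.8, 6]
  ],
  "yaw": [-0.5, -0.5, -0.5, -0.5, -0.5]
}}

```text
t: 2.6
ee_pos: [645.4, 109.1, 219.1]
tool_rot: [-0.0, 0.772, 0.635, 0.001]
ft_force: [0.1, -0.8, 0.3]
gripper_width: 91.6
```

Request:
{"api": "apply_moves", "payload": {
  "grip": [0, 0, 0, 0, 0],
  "dp": [
    [0, 0, 2],
    [0, 0, 4],
    [0, 0, 6],
    [0, 0, 7],
    [0, 0, 7]
  ],
  "yaw": [0, 0, 0, 0, 0]
}}

```text
t: 3.02
ee_pos: [643.8, 109.0, 146.4]
tool_rot: [-0.001, 0.773, 0.635, -0.001]
ft_force: [-0.1, -0.4, 0.6]
gripper_width: 60.5
```

```bash
python3 -c "
from h import *
plan(645.4,108.5,71,-10.9)
d=cam('scene'); save('a.png',cv2.resize(d['color'][220:380,240:460],None,fx=3,fy=3))"
```

```text
at [643.8 109.  146.4] jaw -11.2 q6 0.36 w 60.5 F [-0.1 -0.4  0.6] t 3.02 zaxis [-0.003  0.001 -1.   ]
 dp [-0.02  0.19  7.54] yaw -0.3
```

View pics/a.png

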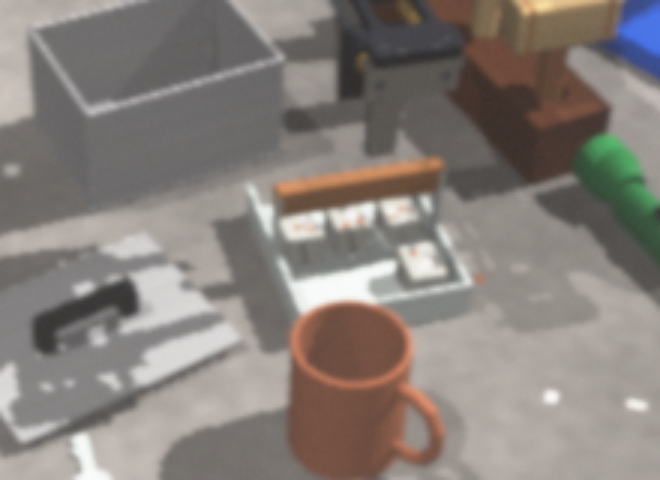

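The gripper, at about (400,90) in the crop, is above the bar with its jaws spanning it. I'll go down and close.

Request:
{"api": "apply_moves", "payload": {
  "grip": [0, 0, 0, 0, 0],
  "dp": [
    [0, 0.2, 3],
    [0, 0.2, 6],
    [0, 0.2, 7.5],
    [0, 0.2, 7.5],
    [0, 0.2, 7.5]
  ],
  "yaw": [0, 0, 0, 0, 0]
}}

```text
t: 3.48
ee_pos: [647.3, 108.6, 74.2]
tool_rot: [-0.001, 0.773, 0.634, 0.0]
ft_force: [0.5, -0.2, 0.5]
gripper_width: 45.7
```

Request:
{"api": "apply_moves", "payload": {
  "grip": [1, 1, 1, 1, 1],
  "dp": [
    [0, 0, 0],
    [0, 0, 0],
    [0, 0, 0],
    [0, 0, 0],
    [0, 0, 0]
  ],
  "yaw": [0, 0, 0, 0, 0]
}}

```text
t: 3.9
ee_pos: [647.5, 108.7, 74.9]
tool_rot: [-0.001, 0.773, 0.634, 0.001]
ft_force: [-5.0, 2.0, 4.7]
gripper_width: 14.6
```

Request:
{"api": "apply_moves", "payload": {
  "grip": [1, 1, 1, 1, 1],
  "dp": [
    [0, 0, 0],
    [0, 0, 0],
    [0, 0, 0],
    [0, 0, 0],
    [0, 0, 0]
  ],
  "yaw": [0, 0, 0, 0, 0]
}}

```text
t: 4.32
ee_pos: [647.3, 108.7, 74.9]
tool_rot: [-0.001, 0.773, 0.634, 0.0]
ft_force: [-1.3, 0.1, 1.4]
gripper_width: 13.7
```

Request:
{"api": "apply_moves", "payload": {
  "grip": [1, 1, 1, 1, 1],
  "dp": [
    [0, 0, -0.5],
    [0, 0, -1],
    [0, 0, -2],
    [0, 0, -3],
    [0, 0, -4]
  ],
  "yaw": [0, 0, 0, 0, 0]
}}

```text
t: 4.73
ee_pos: [647.5, 108.7, 116.2]
tool_rot: [-0.001, 0.773, 0.634, 0.001]
ft_force: [-0.1, -0.2, -3.6]
gripper_width: 13.6
```

Request:
{"api": "apply_moves", "payload": {
  "grip": [1, 1, 1, 1, 1],
  "dp": [
    [0, 0, -1.5],
    [0, 0, -3],
    [0, 0, -5],
    [0, 0, -7],
    [0, 0, -9]
  ],
  "yaw": [-1, -3, -6, -9, -12]
}}

```text
t: 5.15
ee_pos: [647.5, 108.5, 208.3]
tool_rot: [-0.0, 0.702, 0.713, 0.001]
ft_force: [-0.6, -0.2, -4.8]
gripper_width: 13.5
```

```bash
python3 -c "
from h import *
plan(472,30,203,0.9)
d=cam('scene'); save('b.png',cv2.resize(d['color'][180:380,220:460],None,fx=3,fy=3))"
```

```text
at [647.5 108.5 208.3] jaw 0.9 q6 0.15 w 13.5 F [-0.6 -0.2 -4.8] t 5.15 zaxis [ 0.001  0.002 -1.   ]
 dp [ -7.58 -17.67   0.49] yaw -0.0
```

View pics/b.png

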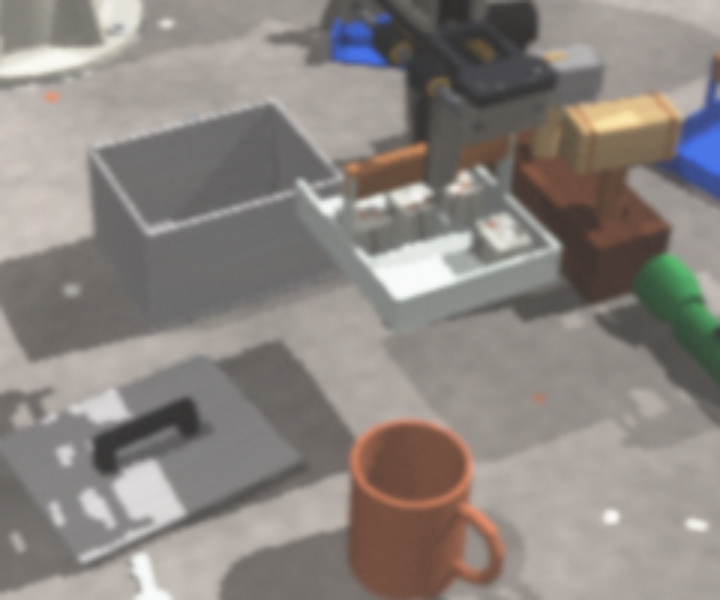

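Request:
{"api": "apply_moves", "payload": {
  "grip": [1, 1, 1, 1, 1],
  "dp": [
    [-0.5, -1, 0],
    [-1.3, -3, 0],
    [-2.3, -5.5, 0],
    [-3.3, -8, 0],
    [-4, -9.8, 0]
  ],
  "yaw": [0, 0, 0, 0, 0]
}}

```text
t: 5.62
ee_pos: [548.9, 65.9, 211.0]
tool_rot: [0.001, 0.701, 0.713, 0.002]
ft_force: [-0.2, 0.3, -4.3]
gripper_width: 13.6
```

Request:
{"api": "apply_moves", "payload": {
  "grip": [1, 1, 1, 1, 1],
  "dp": [
    [-1, -2.2, 0],
    [-2, -4.4, 0],
    [-2.9, -6.2, 0],
    [-3.4, -7.4, 0],
    [-3.6, -7.9, 0]
  ],
  "yaw": [0, 0, 0, 0, 0]
}}

```text
t: 6.03
ee_pos: [468.1, 27.8, 210.1]
tool_rot: [0.0, 0.701, 0.713, 0.002]
ft_force: [0.0, -0.4, -3.8]
gripper_width: 13.9
```

```bash
python3 -c "
from h import *
plan(472,30,177,0.9)"
```

```text
at [468.1  27.8 210.1] jaw 0.9 q6 0.04 w 13.9 F [ 0.  -0.4 -3.8] t 6.03 zaxis [ 0.003  0.002 -1.   ]
 dp [0.21 0.38 3.31] yaw 0.0
```

Request:
{"api": "apply_moves", "payload": {
  "grip": [1, 1, 1, 1, 1],
  "dp": [
    [0.2, 0.4, 0.7],
    [0.2, 0.4, 1.6],
    [0.2, 0.4, 2.4],
    [0.2, 0.4, 3.1],
    [0.2, 0.4, 3.3]
  ],
  "yaw": [0, 0, 0, 0, 0]
}}

```text
t: 6.45
ee_pos: [471.8, 30.1, 175.2]
tool_rot: [-0.001, 0.701, 0.713, 0.001]
ft_force: [0.1, -0.8, -4.2]
gripper_width: 14.2
```

Request:
{"api": "apply_moves", "payload": {
  "grip": [0.4, 0.3, 0.3, 0.3, 0.3],
  "dp": [
    [0, 0, 0],
    [0, 0, 0],
    [0, 0, 0],
    [0, -0.5, 0.3],
    [0, -1, 0.6]
  ],
  "yaw": [0, 0, 0, 0, 0]
}}

```text
t: 6.87
ee_pos: [461.8, 30.0, 169.4]
tool_rot: [-0.0, 0.701, 0.713, 0.001]
ft_force: [-2.2, -0.5, -1.0]
gripper_width: 32.5
```

```bash
python3 -c "
from h import *
plan(472,30,177,0.9)
d=cam('scene'); save('c.png',cv2.resize(d['color'][180:320,220:400],None,fx=3,fy=3))"
```

```text
at [461.8  30.  169.4] jaw 0.9 q6 0.04 w 32.5 F [-2.2 -0.5 -1. ] t 6.87 zaxis [ 0.001  0.002 -1.   ]
 dp [-0.02  1.02 -0.76] yaw 0.0
```

View pics/c.png

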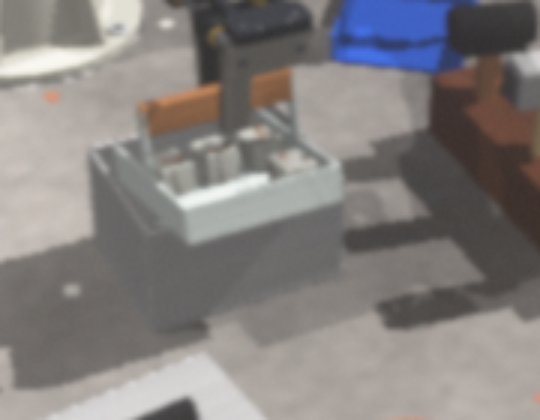

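The tray is starting to tip on the rim, leaning on the -x finger. I'll follow the arc.

Request:
{"api": "apply_moves", "payload": {
  "grip": [0.3, 0.3, 0.3, 0.3, 0.3],
  "dp": [
    [0, -0.5, 0.4],
    [0, -1, 0.8],
    [0, -1.5, 1.3],
    [0, -2, 1.8],
    [0, -2.4, 2.3]
  ],
  "yaw": [0, 0, 0, 0, 0]
}}

```text
t: 7.33
ee_pos: [435.0, 29.5, 144.9]
tool_rot: [-0.001, 0.701, 0.713, 0.0]
ft_force: [-2.0, 0.5, -1.4]
gripper_width: 31.9
```

Request:
{"api": "apply_moves", "payload": {
  "grip": [0.3, 0.3, 0.3, 0.3, 0.3],
  "dp": [
    [0, 0, 0],
    [0, 0, 0],
    [0, 0, 0],
    [0, 0, 0],
    [0, 0, 0]
  ],
  "yaw": [0, 0, 0, 0, 0]
}}

```text
t: 7.75
ee_pos: [434.4, 29.5, 144.9]
tool_rot: [-0.002, 0.701, 0.713, -0.001]
ft_force: [-5.7, -0.2, 1.6]
gripper_width: 32.6
```

```bash
python3 -c "
from h import *
plan(472,30,177,0.9)
d=cam('scene'); save('d.png',cv2.resize(d['color'][180:320,220:400],None,fx=3,fy=3))
t=cam('top'); 
for n,dd in (('s',d),('t',t)):
  W=cloud(dd).reshape(-1,3);m=(W[:,0]>480)&(W[:,0]<570)&(abs(W[:,1]-30)<75)&(W[:,2]>100)&(W[:,2]<200)
  w=W[m]; 
  for a in range(485,560,10):
    q=w[abs(w[:,0]-a)<5]; print(n,a,len(q),np.percentile(q[:,2],[10,50,90]).round() if len(q) else '')
"
```

```text
at [434.4  29.5 144.9] jaw 0.9 q6 0.05 w 32.6 F [-5.7 -0.2  1.6] t 7.75 zaxis [-0.003  0.002 -1.   ]
 dp [-0.    3.75 -3.22] yaw 0.0
s 485 9 [102. 108. 117.]
s 495 18 [102. 112. 124.]
s 505 42 [100. 102. 131.]
s 515 130 [101. 143. 149.]
s 525 371 [134. 142. 148.]
s 535 298 [128. 132. 138.]
s 545 6 [129. 130. 132.]
s 555 0 
t 485 0 
t 495 0 
t 505 4 [101. 103. 105.]
t 515 0 
t 525 0 
t 535 0 
t 545 0 
t 555 0
```

View pics/d.png

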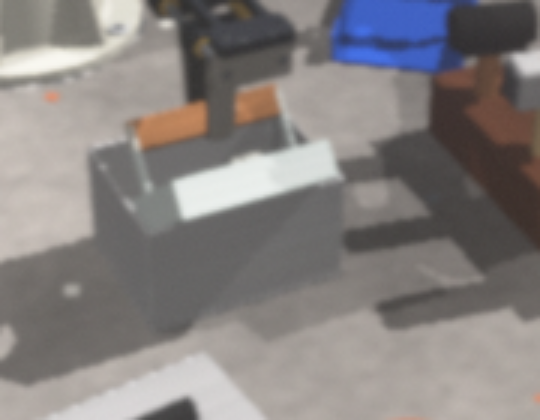

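Tilt is about 50°. I'll reverse the arc partway, so the lip rises and the chips run out, and pause there.

Request:
{"api": "apply_moves", "payload": {
  "grip": [0.3, 0.3, 0.3, 0.3, 0.3],
  "dp": [
    [0, 0, -0.3],
    [0, 0.2, -0.6],
    [0, 0.4, -0.9],
    [0, 0.6, -1.2],
    [0, 0.8, -1.4]
  ],
  "yaw": [0, 0, 0, 0, 0]
}}

```text
t: 8.27
ee_pos: [441.5, 29.6, 159.4]
tool_rot: [-0.003, 0.701, 0.713, -0.001]
ft_force: [-10.3, -0.2, 5.0]
gripper_width: 32.5
```

Request:
{"api": "apply_moves", "payload": {
  "grip": [0.3, 0.3, 0.3, 0.3, 0.3],
  "dp": [
    [0, 0, 0],
    [0, 0, 0],
    [0, 0, 0],
    [0, 0, 0],
    [0, 0, 0]
  ],
  "yaw": [0, 0, 0, 0, 0]
}}

```text
t: 8.68
ee_pos: [441.5, 29.6, 159.8]
tool_rot: [-0.003, 0.701, 0.713, -0.002]
ft_force: [-4.8, -0.9, 2.7]
gripper_width: 32.2
```

```bash
python3 -c "
from h import *
plan(472,30,177,0.9)
d=cam('scene'); save('e.png',cv2.resize(d['color'][180:300,230:390],None,fx=4,fy=4))
W=cloud(d).reshape(-1,3);m=(W[:,0]>480)&(W[:,0]<570)&(abs(W[:,1]-30)<75)&(W[:,2]>100)&(W[:,2]<200)
w=W[m]
for a in range(505,560,6):
    q=w[abs(w[:,0]-a)<3]; print(a,len(q),np.percentile(q[:,2],[10,50,90]).round() if len(q) else '')
"
```

```text
at [441.5  29.6 159.8] jaw 0.9 q6 0.04 w 32.2 F [-4.8 -0.9  2.7] t 8.68 zaxis [-0.006  0.002 -1.   ]
 dp [-0.    3.04 -1.74] yaw 0.0
505 17 [108. 120. 133.]
511 17 [101. 114. 136.]
517 15 [112. 127. 134.]
523 59 [133. 144. 147.]
529 247 [134. 142. 147.]
535 283 [126. 133. 140.]
541 149 [123. 126. 131.]
547 5 [125. 126. 127.]
553 0 
559 0
```

View pics/e.png

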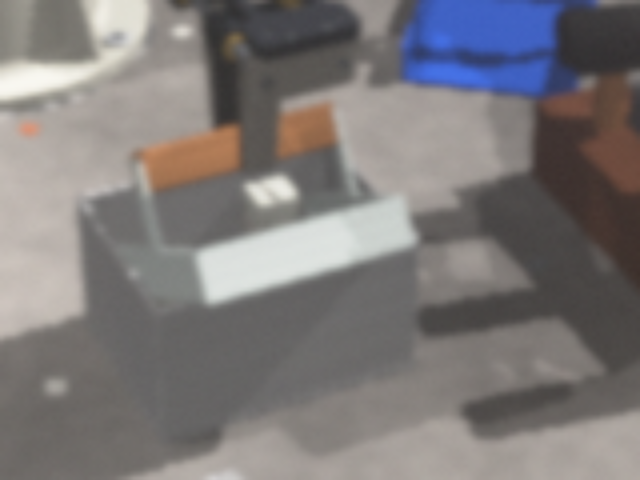

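```bash
python3 -c "
from h import *
d=cam('scene'); W=cloud(d)
for v in range(216,245,3): print(v,[tuple(W[v,u].round().astype(int)) if d['z_map'][v,u]>0 else 0 for u in (284,290,297,303,308)],d['color'][v,297])
"
```

```text
216 [(np.int64(441), np.int64(13), np.int64(153)), (np.int64(460), np.int64(21), np.int64(162)), (np.int64(472), np.int64(33), np.int64(166)), (np.int64(451), np.int64(57), np.int64(147)), (np.int64(447), np.int64(73), np.int64(140))] [89 84 80]
219 [(np.int64(442), np.int64(12), np.int64(146)), (np.int64(461), np.int64(20), np.int64(155)), (np.int64(475), np.int64(32), np.int64(160)), (np.int64(386), np.int64(86), np.int64(91)), (np.int64(383), np.int64(102), np.int64(85))] [89 85 81]
222 [(np.int64(447), np.int64(10), np.int64(140)), (np.int64(462), np.int64(19), np.int64(147)), (np.int64(386), np.int64(69), np.int64(87)), (np.int64(382), np.int64(88), np.int64(79)), (np.int64(383), np.int64(102), np.int64(75))] [99 98 97]
225 [(np.int64(384), np.int64(35), np.int64(86)), (np.int64(379), np.int64(53), np.int64(78)), (np.int64(389), np.int64(68), np.int64(80)), (np.int64(382), np.int64(88), np.int64(70)), (np.int64(383), np.int64(102), np.int64(66))] [219 219 209]
228 [(np.int64(381), np.int64(36), np.int64(75)), (np.int64(382), np.int64(52), np.int64(71)), (np.int64(402), np.int64(
[... 655 characters left out ...]
4(48)), (np.int64(384), np.int64(50), np.int64(45)), (np.int64(410), np.int64(59), np.int64(59)), (np.int64(528), np.int64(23), np.int64(146)), (np.int64(525), np.int64(37), np.int64(140))] [166 168 164]
240 [(np.int64(384), np.int64(33), np.int64(40)), (np.int64(527), np.int64(-8), np.int64(146)), (np.int64(528), np.int64(8), np.int64(142)), (np.int64(531), np.int64(22), np.int64(140)), (np.int64(532), np.int64(34), np.int64(137))] [218 222 220]
243 [(np.int64(530), np.int64(-24), np.int64(145)), (np.int64(530), np.int64(-10), np.int64(141)), (np.int64(534), np.int64(6), np.int64(138)), (np.int64(533), np.int64(20), np.int64(134)), (np.int64(537), np.int64(31), np.int64(133))] [221 226 223]
```

The chip seen is at (402,70), top z 80, so it is inside the box by the far wall. I'll carry on restoring the tray.

Request:
{"api": "apply_moves", "payload": {
  "grip": [0.3, 0.3, 0.3, 0.3, 0.3],
  "dp": [
    [0, 0.6, -0.3],
    [0, 1.2, -0.6],
    [0, 1.8, -0.9],
    [0, 2.4, -1.2],
    [0, 2.8, -1.4]
  ],
  "yaw": [0, 0, 0, 0, 0]
}}

```text
t: 9.2
ee_pos: [456.2, 29.8, 171.7]
tool_rot: [-0.013, 0.701, 0.713, -0.012]
ft_force: [-51.9, 1.6, 38.7]
gripper_width: 32.4
```

Request:
{"api": "apply_moves", "payload": {
  "grip": [0.35, 0.4, 0.6, 0.8, 1],
  "dp": [
    [0, 0.2, 0],
    [0, 0.4, 0],
    [0, 0.5, 0],
    [0, 0.5, 0],
    [0, 0.5, 0]
  ],
  "yaw": [0, 0, 0, 0, 0]
}}

```text
t: 9.62
ee_pos: [451.7, 29.7, 171.3]
tool_rot: [-0.02, 0.701, 0.712, -0.02]
ft_force: [-38.4, 0.2, 35.8]
gripper_width: 18.0
```

Request:
{"api": "apply_moves", "payload": {
  "grip": [1, 1, 1, 1, 1],
  "dp": [
    [0, 0, 0],
    [0, 0, 0],
    [0, 0, 0],
    [0, 0, 0],
    [0, 0, 0]
  ],
  "yaw": [0, 0, 0, 0, 0]
}}

```text
t: 10.03
ee_pos: [451.2, 29.6, 171.9]
tool_rot: [-0.021, 0.701, 0.712, -0.02]
ft_force: [-10.3, -1.2, 10.4]
gripper_width: 18.0
```

```bash
python3 -c "
from h import *
plan(472,30,177,0.9)
d=cam('scene'); save('f.png',cv2.resize(d['color'][170:310,220:400],None,fx=4,fy=4))"
```

```text
at [451.2  29.6 171.9] jaw 0.9 q6 0.04 w 18.0 F [-10.3  -1.2  10.4] t 10.03 zaxis [-0.058  0.    -0.998]
 dp [ 0.01  2.04 -0.63] yaw -0.0
```

View pics/f.png

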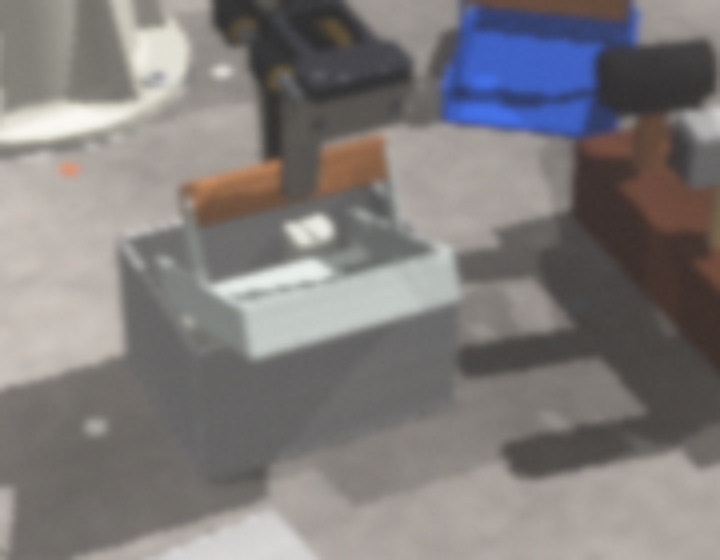

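Request:
{"api": "apply_moves", "payload": {
  "grip": [1, 1, 1, 1, 1],
  "dp": [
    [0, 0, -0.5],
    [0, 0, -1],
    [0, 0, -1.5],
    [0, 0, -2],
    [0, 0, -2.5]
  ],
  "yaw": [0, 0, 0, 0, 0]
}}

```text
t: 10.5
ee_pos: [453.6, 29.6, 197.7]
tool_rot: [-0.02, 0.701, 0.712, -0.02]
ft_force: [1.5, -0.9, -2.5]
gripper_width: 17.3
```

Request:
{"api": "apply_moves", "payload": {
  "grip": [1, 1, 1, 1, 1],
  "dp": [
    [0, 0, -0.5],
    [0, 0, -1],
    [0, 0, -2],
    [0, 0, -3],
    [0, 0, -4]
  ],
  "yaw": [0, 0, 0, 0, 0]
}}

```text
t: 10.92
ee_pos: [455.7, 29.6, 238.7]
tool_rot: [-0.02, 0.701, 0.712, -0.02]
ft_force: [0.3, 0.9, -2.5]
gripper_width: 13.4
```

```bash
python3 -c "
from h import *
plan(640,110,74,-10.9)
d=cam('scene'); save('g.png',cv2.resize(d['color'][150:310,220:420],None,fx=3.7,fy=3.7))"
```

```text
at [455.7  29.6 238.7] jaw 0.9 q6 0.04 w 13.4 F [ 0.3  0.9 -2.5] t 10.92 zaxis [-0.056  0.    -0.998]
 dp [ 7.74 19.45 15.41] yaw 11.8
```

View pics/g.png

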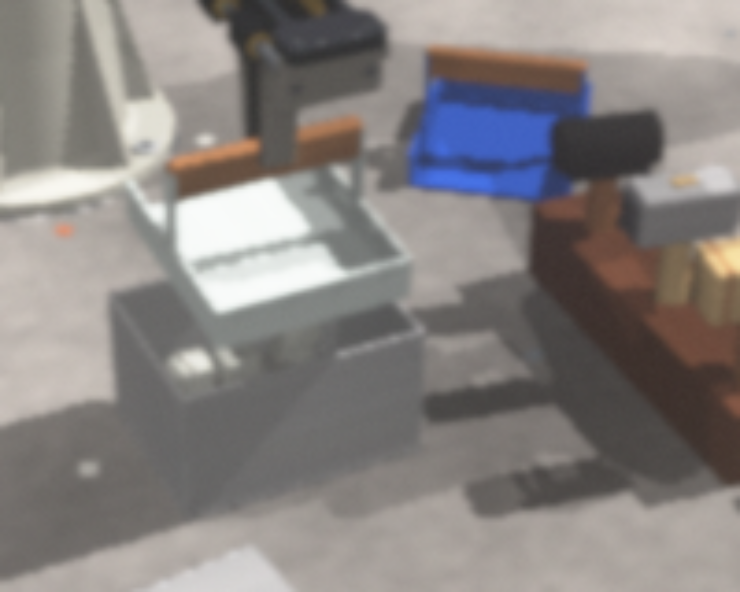

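```bash
python3 -c "
from h import *
plan(548,70,225,-5);plan(642,110,205,-10.9)"
```

```text
at [457.   29.6 240.6] jaw 0.9 q6 0.04 w 13.6 F [ 0.9  0.3 -1.1] t 10.97 zaxis [-0.053  0.001 -0.999]
 dp [3.89 9.23 1.07] yaw 5.9
at [457.   29.6 240.6] jaw 0.9 q6 0.04 w 13.6 F [ 0.9  0.3 -1.1] t 10.97 zaxis [-0.053  0.001 -0.999]
 dp [ 7.75 18.79  2.57] yaw 11.8
```

Request:
{"api": "apply_moves", "payload": {
  "grip": [1, 1, 1, 1, 1],
  "dp": [
    [1.6, 3.8, 0.4],
    [3.2, 7.6, 0.8],
    [4.8, 11.4, 1.4],
    [6.4, 15.2, 2],
    [7.8, 18.8, 2.6]
  ],
  "yaw": [2, 5, 8, 11, 11.8]
}}

```text
t: 11.38
ee_pos: [644.0, 111.7, 204.5]
tool_rot: [-0.017, 0.772, 0.635, -0.02]
ft_force: [0.0, -0.3, -1.5]
gripper_width: 13.9
```

```bash
python3 -c "
from h import *
plan(642,110,78,-10.9)"
```

```text
at [644.  111.7 204.5] jaw -11.1 q6 0.35 w 13.9 F [ 0.  -0.3 -1.5] t 11.38 zaxis [-0.053  0.001 -0.999]
 dp [-0.09  0.49 12.65] yaw -0.2
```

Request:
{"api": "apply_moves", "payload": {
  "grip": [1, 1, 1, 1, 1],
  "dp": [
    [0, 0.1, 3],
    [0, 0.2, 6],
    [0, 0.4, 9],
    [0, 0.5, 11.2],
    [0, 0.5, 12.4]
  ],
  "yaw": [0, 0, 0, 0, 0]
}}

```text
t: 11.8
ee_pos: [641.7, 111.3, 81.1]
tool_rot: [-0.018, 0.772, 0.635, -0.021]
ft_force: [-17.1, 1.8, 48.8]
gripper_width: 14.3
```

```bash
python3 -c "
from h import *
plan(642,110,77,-10.9)"
```

```text
at [641.7 111.3  81.1] jaw -11.1 q6 0.35 w 14.3 F [-17.1   1.8  48.8] t 11.8 zaxis [-0.055  0.001 -0.998]
 dp [-0.12  0.07  0.4 ] yaw -0.2
```

Request:
{"api": "apply_moves", "payload": {
  "grip": [1, 0.5, 0, 0, 0],
  "dp": [
    [0, 0, -0.2],
    [0, 0, -0.2],
    [0, 0, -0.2],
    [0, 0, -0.2],
    [0, 0, -0.2]
  ],
  "yaw": [0, 0, 0, 0, 0]
}}

```text
t: 12.22
ee_pos: [642.0, 111.2, 83.2]
tool_rot: [-0.018, 0.772, 0.635, -0.021]
ft_force: [-0.2, 0.8, 0.7]
gripper_width: 38.6
```

Request:
{"api": "apply_moves", "payload": {
  "grip": [0, 0, 0, 0, 0],
  "dp": [
    [0, 0, -1],
    [0, 0, -3],
    [0, 0, -6],
    [0, 0, -9],
    [0, 0, -12]
  ],
  "yaw": [0, 0, 0, 0, 0]
}}

```text
t: 12.63
ee_pos: [648.5, 111.0, 205.1]
tool_rot: [-0.018, 0.772, 0.635, -0.021]
ft_force: [0.1, -0.1, -0.4]
gripper_width: 45.9
```

```bash
cat > m.py <<'E'
from h import *
d=cam('top'); np.savez('/tmp/top2',**d); W=cloud(d); w=W.reshape(-1,3); C=d['color'].reshape(-1,3).astype(int)
def rect(c,r,zl,zh,name,extra=None):
    m=(abs(w[:,0]-c[0])<r[0])&(abs(w[:,1]-c[1])<r[1])&(w[:,2]>zl)&(w[:,2]<zh)
    if extra is not None: m&=extra
    q=w[m]
    if len(q)<20: print(name,'few',len(q)); return
    b=cv2.minAreaRect(q[:,:2].astype(np.float32)); print(name,len(q),np.round(b[0],1),np.round(b[1],1),round(b[2],1),'z',np.median(q[:,2]).round(1))
E
python3 - <<'E'
from m import *
plan(535,30,70,0)
rect((640,110),(120,95),66,95,'traybar')
rect((640,110),(120,95),22,45,'traywalls')
blk=C.max(1)<60
rect((640,-108),(110,110),30,48,'lidbar')
rect((640,-108),(120,110),7,20,'lidflange')
# chips in box
m=(abs(w[:,0]-445)<60)&(abs(w[:,1]-30)<80)&(w[:,2]>12)&(w[:,2]<95)&(C.min(1)>110);print(m.sum(),w[m][:,2].max(),np.percentile(w[m],[0,50,100],axis=0).round())
save('h.png',cv2.resize(d['color'][165:310,270:450],None,fx=4,fy=4))
E
```

```text
at [651.8 111.5 211.9] jaw -11.1 q6 0.35 w 45.6 F [ 2.4 -0.2  4.8] t 12.68 zaxis [-0.046  0.003 -0.999]
 dp [-10.16  -9.23  14.69] yaw -11.1
traybar few 5
traywalls 38 [680.  122.4] [ 33.6 238.9] 49.5 z 31.2
lidbar 171 [ 639.1 -107.9] [15.8 79.3] 8.0 z 41.8
lidflange 2526 [ 637.4 -125.4] [234.2 178.2] 1.7 z 13.4Traceback (most recent call last):
  File "<stdin>", line 9, in <module>
    return umr_maximum(a, axis, None, out, keepdims, initial, where)
ValueError: zero-size array to reduction operation maximum which has no identity
```

```bash
python3 -c "
from h import *
plan(545,5,150,0.9)"
```

```text
at [651.8 111.5 211.9] jaw -11.1 q6 0.35 w 45.6 F [ 2.4 -0.2  4.8] t 12.68 zaxis [-0.046  0.003 -0.999]
 dp [-12.47  -8.14   6.65] yaw -12.0
```

Request:
{"api": "apply_moves", "payload": {
  "grip": [1, 1, 1, 1, 1],
  "dp": [
    [-3.1, -2, 0],
    [-6.2, -4.1, 1],
    [-9.3, -6.1, 3],
    [-12.4, -8.1, 5],
    [-12.5, -8.1, 6.6]
  ],
  "yaw": [-3, -6, -9, -12, -12]
}}

```text
t: 13.1
ee_pos: [540.5, 1.5, 150.1]
tool_rot: [-0.018, 0.701, 0.713, -0.017]
ft_force: [-0.1, 0.7, -0.5]
gripper_width: 14.8
```

Request:
{"api": "apply_moves", "payload": {
  "grip": [1, 1, 1, 1, 1],
  "dp": [
    [0, 0, 3],
    [0, 0, 6],
    [0, 0, 8.5],
    [0, 0, 8.5],
    [0, 0, 8.5]
  ],
  "yaw": [0, 0, 0, 0, 0]
}}

```text
t: 13.52
ee_pos: [535.7, 1.6, 65.1]
tool_rot: [-0.019, 0.701, 0.713, -0.017]
ft_force: [0.0, -0.2, 1.1]
gripper_width: 0.3
```

Request:
{"api": "apply_moves", "payload": {
  "grip": [1, 1, 1, 1, 1],
  "dp": [
    [0, -1, 0],
    [0, -2, 0],
    [0, -2.3, 0],
    [0, -2.6, 0],
    [0, -2.6, 0]
  ],
  "yaw": [0, 0, 0, 0, 0]
}}

```text
t: 13.93
ee_pos: [525.2, 1.4, 71.1]
tool_rot: [-0.007, 0.701, 0.713, -0.006]
ft_force: [43.5, 1.3, -27.5]
gripper_width: 0.7
```

```bash
python3 -c "
from h import *
plan(545,5,150,0.9)"
```

```text
at [525.2   1.4  71.1] jaw 1.0 q6 -0.02 w 0.7 F [ 43.5   1.3 -27.5] t 13.93 zaxis [-0.019  0.002 -1.   ]
 dp [ 0.34  1.84 -7.93] yaw 0.1
```

Request:
{"api": "apply_moves", "payload": {
  "grip": [1, 1, 1, 1, 1],
  "dp": [
    [0, -0.4, 0],
    [0, -0.8, 0],
    [0, -1, 0],
    [0, -1, 0],
    [0, -1, 0]
  ],
  "yaw": [0, 0, 0, 0, 0]
}}

```text
t: 14.35
ee_pos: [525.5, 1.5, 75.2]
tool_rot: [0.0, 0.701, 0.713, 0.002]
ft_force: [29.0, 1.7, -15.2]
gripper_width: 0.6
```

```bash
python3 -c "
from h import *
plan(545,5,70,0.9)"
```

```text
at [525.5   1.5  75.2] jaw 1.0 q6 -0.02 w 0.6 F [ 29.    1.7 -15.2] t 14.35 zaxis [ 0.003  0.002 -1.   ]
 dp [0.32 1.95 0.53] yaw 0.1
```

Upright again. I'll back off, rise, and clear toward the lid (a camera look is needed to see the tray and the box).

Request:
{"api": "apply_moves", "payload": {
  "grip": [1, 1, 1, 1, 1],
  "dp": [
    [0, 1.2, 0],
    [0, 1.2, -1],
    [0, 1.2, -5],
    [0, 1.2, -9],
    [0, 1.2, -13]
  ],
  "yaw": [0, 0, 0, 0, 0]
}}

```text
t: 14.77
ee_pos: [535.5, 1.4, 208.1]
tool_rot: [0.0, 0.701, 0.713, 0.002]
ft_force: [0.6, 0.2, 0.2]
gripper_width: 0.3
```

Request:
{"api": "apply_moves", "payload": {
  "grip": [0, 0, 0, 0, 0],
  "dp": [
    [-3.7, 1.6, 0],
    [-7.4, 3.2, 0],
    [-11, 4.8, 0],
    [-11, 7, 0],
    [-11, 10, 0]
  ],
  "yaw": [0, 0, -2, -5, -7]
}}

```text
t: 15.18
ee_pos: [636.1, -109.0, 210.4]
tool_rot: [0.0, 0.656, 0.755, 0.002]
ft_force: [0.0, -0.1, -0.6]
gripper_width: 31.7
```

```bash
python3 - <<'E'
from m import *
plan(639,-108,120,8)
rect((640,110),(120,95),66,95,'traybar')
rect((640,110),(120,95),22,45,'traywalls')
d2=cam('scene');w2=cloud(d2).reshape(-1,3)
m=(abs(w2[:,0]-640)<110)&(abs(w2[:,1]+108)<110)&(w2[:,2]>32)&(w2[:,2]<48);b=cv2.minAreaRect(w2[m][:,:2].astype(np.float32));print('lidbar scene',b)
rect((640,-108),(110,110),30,48,'lidbar top')
m=(abs(w[:,0]-445)<58)&(abs(w[:,1]-30)<78)&(w[:,2]>12)&(w[:,2]<95);print(m.sum(),np.percentile(w[m],[0,50,100],axis=0).round() if m.any() else '')
a=cv2.resize(d['color'][165:310,270:440],None,fx=3,fy=3);b=cv2.resize(d2['color'][180:340,210:420],None,fx=2.4,fy=2.4)
c=np.zeros((600,800,3),np.uint8)
a=cv2.resize(d['color'][165:310,270:440],(400,341));b=cv2.resize(d2['color'][200:350,220:420],(400,300))
c[:341,:400]=a;c[:300,400:]=b;save('h.png',c[:345])
E
```

```text
at [ 642.  -107.9  210.5] jaw 8.2 q6 -0.31 w 35.8 F [2.  0.4 1.6] t 15.23 zaxis [ 0.008  0.002 -1.   ]
 dp [ 0.03 -0.37  9.05] yaw 0.2
traybar 377 [702.2  95.1] [129.  149.5] 76.1 z 87.0
traywalls 232 [668.7 102. ] [136.2 209.9] 79.1 z 30.2
lidbar scene ((641.2540893554688, -110.10202026367188), (18.518627166748047, 79.89698791503906), 8.16769790649414)
lidbar top 48 [634.9 -79.3] [15.6 23.4] 2.5 z 40.3
409 [[388. -47.  12.]
 [402.  38.  42.]
 [503. 105.  81.]]
```

View pics/h.png

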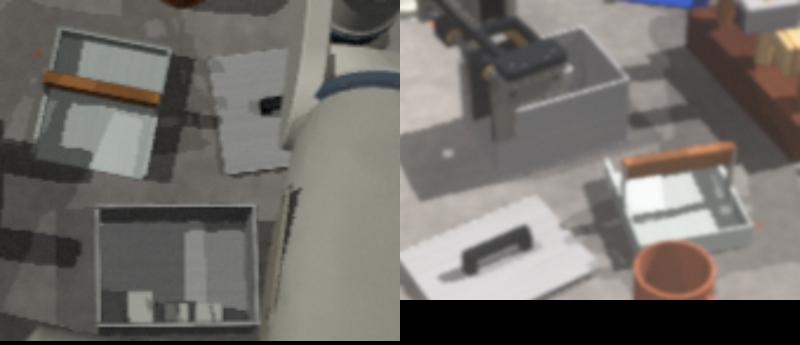

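Four chips rest by the box's -x wall with tops at 81 or below, so they clear the lid plug. The tray is empty, level, and back on the ledge. Next is the lid.

Request:
{"api": "apply_moves", "payload": {
  "grip": [0, 0, 0, 0, 0],
  "dp": [
    [0.1, -0.2, 3.5],
    [0.1, -0.2, 7],
    [0.1, -0.2, 10.5],
    [0.1, -0.2, 13],
    [0.1, -0.2, 14.5]
  ],
  "yaw": [0, 0, 0, 0, 0]
}}

```text
t: 15.7
ee_pos: [635.3, -105.6, 63.3]
tool_rot: [-0.0, 0.656, 0.755, 0.002]
ft_force: [-0.4, 0.1, -0.4]
gripper_width: 46.1
```

```bash
python3 - <<'E'
from h import *
plan(640,-109,33,8)
d2=cam('scene');w2=cloud(d2).reshape(-1,3)
m=(abs(w2[:,0]-640)<110)&(abs(w2[:,1]+108)<110)&(w2[:,2]>32)&(w2[:,2]<46);b=cv2.minAreaRect(w2[m][:,:2].astype(np.float32));print('lidbar scene',b)
E
```

```text
at [ 635.3 -105.6   63.3] jaw 8.0 q6 -0.31 w 46.1 F [-0.4  0.1 -0.4] t 15.7 zaxis [ 0.002  0.002 -1.   ]
 dp [-0.41  0.41  3.03] yaw 0.0
lidbar scene ((642.3273315429688, -109.9172134399414), (17.316099166870117, 80.59026336669922), 9.79940128326416)
```

Request:
{"api": "apply_moves", "payload": {
  "grip": [0, 0, 0, 0, 0],
  "dp": [
    [-0.4, 0.4, 1],
    [-0.4, 0.4, 2],
    [-0.4, 0.4, 3],
    [-0.4, 0.4, 3],
    [-0.4, 0.4, 3]
  ],
  "yaw": [0, 0, 0, 0, 0]
}}

```text
t: 16.17
ee_pos: [638.7, -108.7, 31.5]
tool_rot: [-0.001, 0.656, 0.755, 0.001]
ft_force: [0.1, -0.0, 0.6]
gripper_width: 46.1
```

Request:
{"api": "apply_moves", "payload": {
  "grip": [1, 1, 1, 1, 1],
  "dp": [
    [0, 0, 0],
    [0, 0, 0],
    [0, 0, 0],
    [0, 0, 0],
    [0, 0, 0]
  ],
  "yaw": [0, 0, 0, 0, 0]
}}

```text
t: 16.58
ee_pos: [639.0, -108.7, 31.8]
tool_rot: [-0.001, 0.656, 0.755, 0.001]
ft_force: [1.6, 0.4, 1.3]
gripper_width: 14.5
```

Request:
{"api": "apply_moves", "payload": {
  "grip": [1, 1, 1, 1, 1],
  "dp": [
    [0, 0, 0],
    [0, 0, 0],
    [0, 0, 0],
    [0, 0, 0],
    [0, 0, 0]
  ],
  "yaw": [0, 0, 0, 0, 0]
}}

```text
t: 17.0
ee_pos: [638.9, -108.7, 31.8]
tool_rot: [-0.001, 0.656, 0.755, 0.001]
ft_force: [-0.6, 0.1, 0.5]
gripper_width: 13.7
```

Request:
{"api": "apply_moves", "payload": {
  "grip": [1, 1, 1, 1, 1],
  "dp": [
    [0, 0, -2],
    [0, 0, -5],
    [0, 0, -8],
    [0, 0, -11],
    [0, 0, -14]
  ],
  "yaw": [0, 0, 2, 4, 7]
}}

```text
t: 17.42
ee_pos: [638.3, -109.0, 172.6]
tool_rot: [-0.002, 0.701, 0.713, 0.0]
ft_force: [0.4, -0.2, -3.5]
gripper_width: 13.3
```

```bash
python3 - <<'E'
from h import *
plan(444.8,30.1,170,0.9)
d=cam('top');w=cloud(d).reshape(-1,3)
m=(abs(w[:,0]-445)<72)&(abs(w[:,1]-30)<92)&(w[:,2]>85)&(w[:,2]<106);q=w[m];b=cv2.minAreaRect(q[:,:2].astype(np.float32));print('boxrim',b,len(q))
d=cam('scene');w=cloud(d).reshape(-1,3)
m=(abs(w[:,0]-445)<72)&(abs(w[:,1]-30)<92)&(w[:,2]>93)&(w[:,2]<106);q=w[m];b=cv2.minAreaRect(q[:,:2].astype(np.float32));print('boxrim scene',b,len(q))
m=(abs(w[:,0]-640)<110)&(abs(w[:,1]+108)<110)&(w[:,2]>130)&(w[:,2]<156);q=w[m];b=cv2.minAreaRect(q[:,:2].astype(np.float32));print('lid flange',b,np.percentile(q[:,2],[5,50,95]))
save('i.png',cv2.resize(d['color'][160:360,200:440],None,fx=3,fy=3))
E
```

```text
at [ 638.3 -109.   172.6] jaw 0.9 q6 -0.19 w 13.3 F [ 0.4 -0.2 -3.5] t 17.42 zaxis [-0.002  0.003 -1.   ]
 dp [ 14.23 -19.12   0.34] yaw 0.0
boxrim ((445.3795166015625, 29.757339477539062), (130.39813232421875, 169.98280334472656), 0.4417446553707123) 337
boxrim scene ((445.277099609375, 64.77058410644531), (137.2757110595703, 98.02478790283203), 1.195563554763794) 318
lid flange ((683.4468994140625, -138.3411407470703), (216.44998168945312, 94.41043090820312), 54.671730041503906) [154.22888736 155.2417271  155.92853388]
```

View pics/i.png

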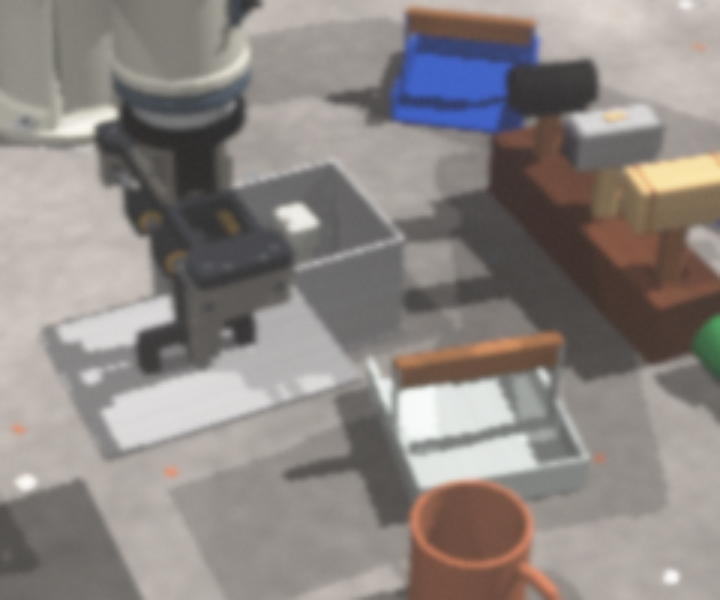

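Request:
{"api": "apply_moves", "payload": {
  "grip": [1, 1, 1, 1, 1],
  "dp": [
    [1.4, -1.9, 0],
    [3, -4, 0],
    [5, -6.6, 0],
    [7, -9.3, 0],
    [8.8, -11.8, 0]
  ],
  "yaw": [0, 0, 0, 0, 0]
}}

```text
t: 17.93
ee_pos: [519.6, -22.7, 174.3]
tool_rot: [0.001, 0.701, 0.713, 0.002]
ft_force: [0.6, 1.0, -4.2]
gripper_width: 13.7
```

Request:
{"api": "apply_moves", "payload": {
  "grip": [1, 1, 1, 1, 1],
  "dp": [
    [1.4, -2, 0],
    [2.8, -4, 0],
    [4.2, -6, 0],
    [5, -7, 0],
    [5.2, -7.3, 0]
  ],
  "yaw": [0, 0, 0, 0, 0]
}}

```text
t: 18.35
ee_pos: [443.4, 28.8, 173.1]
tool_rot: [-0.0, 0.7, 0.714, 0.001]
ft_force: [-0.1, 0.4, -4.0]
gripper_width: 14.0
```

```bash
python3 - <<'E'
from h import *
plan(445,29.5,140,0.8)
E
```

```text
at [443.4  28.8 173.1] jaw 1.1 q6 0.04 w 14.0 F [-0.1  0.4 -4. ] t 18.35 zaxis [ 0.002  0.002 -1.   ]
 dp [0.06 0.16 3.31] yaw 0.3
```

Request:
{"api": "apply_moves", "payload": {
  "grip": [1, 1, 1, 1, 1],
  "dp": [
    [0.1, 0.2, 1],
    [0.1, 0.2, 2],
    [0.1, 0.2, 3],
    [0.1, 0.2, 3.3],
    [0.1, 0.2, 3.3]
  ],
  "yaw": [0.3, 0.3, 0.3, 0.3, 0.3]
}}

```text
t: 18.77
ee_pos: [444.9, 29.5, 138.4]
tool_rot: [-0.001, 0.702, 0.712, 0.0]
ft_force: [-0.5, 0.1, -3.2]
gripper_width: 13.9
```

```bash
python3 - <<'E'
from h import *
plan(445,29.5,126,0.8)
E
```

```text
at [444.9  29.5 138.4] jaw 0.7 q6 0.05 w 13.9 F [-0.5  0.1 -3.2] t 18.77 zaxis [-0.001  0.002 -1.   ]
 dp [-0.    0.01  1.24] yaw -0.1
```

Request:
{"api": "apply_moves", "payload": {
  "grip": [1, 1, 1, 1, 1],
  "dp": [
    [0, 0, 0.3],
    [0, 0, 0.6],
    [0, 0, 0.9],
    [0, 0, 1.2],
    [0, 0, 1.2]
  ],
  "yaw": [0, 0, 0, 0, 0]
}}

```text
t: 19.18
ee_pos: [444.7, 29.5, 126.0]
tool_rot: [-0.001, 0.703, 0.712, -0.0]
ft_force: [-0.7, 0.2, -3.7]
gripper_width: 13.9
```

```bash
python3 - <<'E'
from h import *
plan(445,29.5,124,0.8)
E
```

```text
at [444.7  29.5 126. ] jaw 0.7 q6 0.05 w 13.9 F [-0.7  0.2 -3.7] t 19.18 zaxis [-0.002  0.002 -1.   ]
 dp [-0.    0.03  0.2 ] yaw -0.1
```

The plug is in the mouth with no contact force. Release and rise.

Request:
{"api": "apply_moves", "payload": {
  "grip": [1, 0.6, 0.3, 0, 0],
  "dp": [
    [0, 0, 0.2],
    [0, 0, 0.2],
    [0, 0, 0.2],
    [0, 0, 0.2],
    [0, 0, 0]
  ],
  "yaw": [0, 0, 0, 0, 0]
}}

```text
t: 19.6
ee_pos: [444.8, 29.5, 126.1]
tool_rot: [-0.001, 0.702, 0.712, 0.0]
ft_force: [0.2, -0.4, 0.1]
gripper_width: 36.4
```

Request:
{"api": "apply_moves", "payload": {
  "grip": [0, 0, 0, 0, 0],
  "dp": [
    [0, 0, -1],
    [0, 0, -3],
    [0, 0, -6],
    [0, 0, -9],
    [0, 0, -12]
  ],
  "yaw": [0, 0, 0, 0, 0]
}}

```text
t: 20.02
ee_pos: [444.7, 29.3, 248.4]
tool_rot: [-0.001, 0.702, 0.712, 0.0]
ft_force: [0.5, 0.9, -0.3]
gripper_width: 46.4
```

Request:
{"api": "apply_moves", "payload": {
  "grip": [0, 0, 0, 0, 0],
  "dp": [
    [-4, 0, 0],
    [-8, 0, 0],
    [-12, 0, 0],
    [-16, 0, 0],
    [-20, 0, 0]
  ],
  "yaw": [0, 0, 0, 0, 0]
}}

```text
t: 20.43
ee_pos: [447.1, -172.5, 249.5]
tool_rot: [-0.0, 0.702, 0.712, 0.001]
ft_force: [-0.0, -0.2, -0.5]
gripper_width: 46.1
```

```bash
python3 - <<'E'
from m import *
plan(488,319,220,81)
rect((445,30),(80,100),95,115,'lid flange')
rect((445,30),(80,100),122,142,'lid bar')
d2=cam('scene');w2=cloud(d2).reshape(-1,3)
m=(abs(w2[:,0]-445)<66)&(abs(w2[:,1]-30)<86)&(w2[:,2]>95)&(w2[:,2]<115);q=w2[m]
A=np.c_[q[:,:2]-[445,30],np.ones(len(q))];print('lid plane',np.linalg.lstsq(A,q[:,2],rcond=None)[0],len(q))
# rings (top): per ring circle
m=(abs(w[:,0]-480)<150)&(abs(w[:,1]+325)<60)&(w[:,2]>108)&(w[:,2]<130)
q=w[m]
print(len(q),np.percentile(q,[0,50,100],axis=0).round())
im=np.zeros((320,140),np.uint8); ij=np.round(q[:,:2]-[320,-395]).astype(int); ok=(ij>=0).all(1)&(ij[:,0]<320)&(ij[:,1]<140);ij=ij[ok]; im[ij[:,0],ij[:,1]]=255
cv2.imwrite('pics/r.png',cv2.resize(np.hstack([im,np.zeros_like(im)]),None,fx=1.5,fy=1.5))
c=d['color'][195:335,440:545]; save('rk.png',cv2.resize(c,(600,800))[:600] if 0 else cv2.resize(c,(450,600)))
E
```

```text
at [ 447.5 -178.5  249.6] jaw 0.7 q6 -0.39 w 46.0 F [ 0.7 -3.7 -0.2] t 20.48 zaxis [ 0.001 -0.003 -1.   ]
 dp [49.71  4.64  2.82] yaw -80.3
lid flange 3768 [445.   29.2] [138.1 177.5] 1.1 z 105.9
lid bar 193 [443.5  29.8] [77.8 13.3] 89.9 z 134.1
lid plane [-5.61545814e-03 -1.68331320e-03  1.05402653e+02] 2019
250 [[ 374. -334.  109.]
 [ 435. -306.  117.]
 [ 477. -296.  128.]]
```

View pics/rk.png

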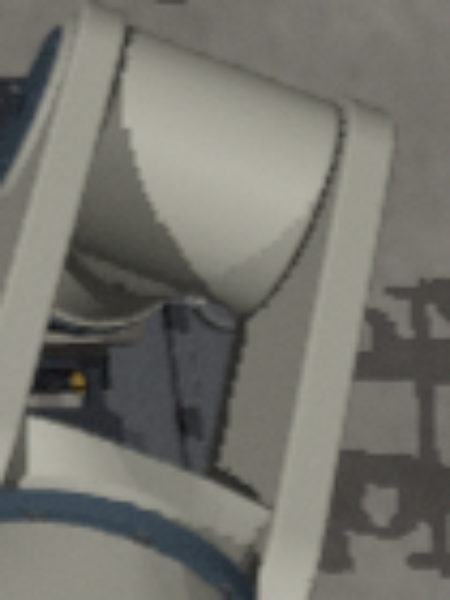

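```bash
python3 - <<'E'
from h import *
d=dict(np.load('/tmp/top.npz'));W=cloud(d);w=W.reshape(-1,3)
m=(abs(w[:,0]-480)<170)&(w[:,1]<-250)&(w[:,1]>-420)&(w[:,2]>108)&(w[:,2]<130)
q=w[m];print(len(q))
im=np.zeros((340,170),np.uint8)
ij=np.floor(q[:,:2]-[310,-420]).astype(int)
for a,b in ij: cv2.circle(im,(int(b),int(a)),1,255,-1)
im=cv2.morphologyEx(im,cv2.MORPH_CLOSE,np.ones((5,5)))
cs=cv2.HoughCircles(cv2.GaussianBlur(im,(5,5),1),cv2.HOUGH_GRADIENT,1,70,param1=100,param2=8,minRadius=14,maxRadius=25)
print([(c[1]+310,c[0]-420,c[2]) for c in cs[0]] if cs is not None else None)
v=cv2.resize(im,None,fx=1.7,fy=1.7)
c=cv2.resize(d['color'][195:335,440:545],(433,578)); c2=np.zeros((578,433+v.shape[1],3),np.uint8);c2[:,:433]=c;c2[:v.shape[0],433:]=v[:578,:,None];save('rk2.png',c2)
n,l,st,cn=cv2.connectedComponentsWithStats(255-im,connectivity=4)
for i in range(1,n): print('hole',st[i][2:],cn[i][1]+310,cn[i][0]-420)
E
```

```text
1061
[(np.float32(576.5), np.float32(-323.5), np.float32(14.9)), (np.float32(478.5), np.float32(-331.5), np.float32(22.8)), (np.float32(379.5), np.float32(-345.5), np.float32(18.8))]
hole [  170   340 49535] 480.01568587867166 -338.2727566367215
hole [ 29  30 700] 378.88142857142856 -340.37571428571425
hole [ 29  28 682] 478.23900293255133 -332.07771260997066
hole [ 29  30 714] 577.1064425770307 -323.5126050420168
```

View pics/rk2.png

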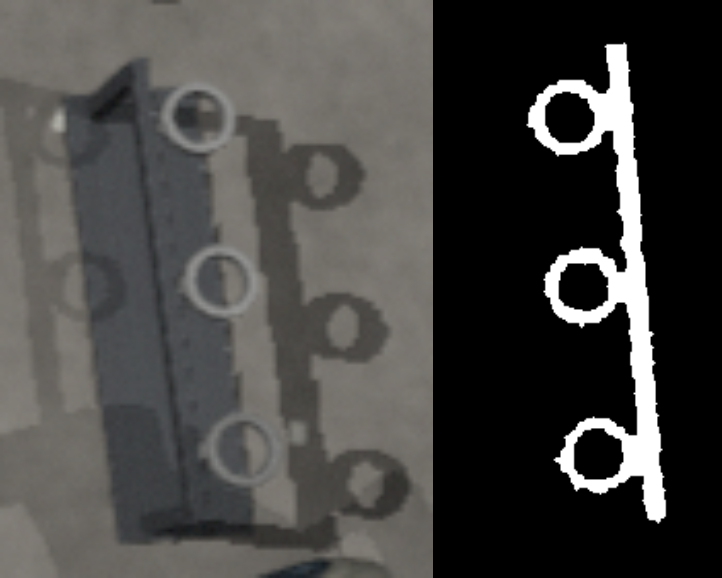

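Rings are at (379,-340), (479,-332) and (578,-323), 99.6 apart with the row at 4.9°, which is consistent. The lid is seated: centre (445,29), flange flat at 105.5, squared at about 1°. Next is the joiner mallet.

Request:
{"api": "apply_moves", "payload": {
  "grip": [-0.3, -0.3, -0.3, -0.3, -0.3],
  "dp": [
    [3.3, 1, 0],
    [6.6, 2, 0],
    [9.9, 3, 0],
    [13.2, 4, 0],
    [16.5, 4.9, 0]
  ],
  "yaw": [0, 0, 0, 0, 0]
}}

```text
t: 20.95
ee_pos: [495.2, -8.1, 250.3]
tool_rot: [0.001, 0.704, 0.71, 0.0]
ft_force: [0.7, -0.4, 0.5]
gripper_width: 59.7
```

Request:
{"api": "apply_moves", "payload": {
  "grip": [-0.3, -0.3, -0.3, -0.3, -0.3],
  "dp": [
    [3.3, 1, 0],
    [6.6, 2, 0],
    [9.9, 3, 0],
    [13.2, 4, 0],
    [16.5, 4.9, 0]
  ],
  "yaw": [0, 0, 0, 0, 0]
}}

```text
t: 21.37
ee_pos: [542.7, 159.8, 251.3]
tool_rot: [0.001, 0.704, 0.71, 0.001]
ft_force: [0.2, -0.8, 0.4]
gripper_width: 60.0
```

```bash
python3 - <<'E'
from h import *
plan(587.6,317.6,240,-8.3)
E
```

```text
at [542.7 159.8 251.3] jaw 0.5 q6 0.28 w 60.0 F [ 0.2 -0.8  0.4] t 21.37 zaxis [ 0.002 -0.    -1.   ]
 dp [15.74  4.62  1.14] yaw 8.8
```

Request:
{"api": "apply_moves", "payload": {
  "grip": [-0.3, -0.3, -0.3, -0.3, -0.3],
  "dp": [
    [3.5, 1, 0],
    [7, 2, 0],
    [10.5, 3, 0.5],
    [14, 4.2, 1],
    [15.7, 4.6, 1.1]
  ],
  "yaw": [2, 4, 6, 8.8, 8.8]
}}

```text
t: 21.78
ee_pos: [587.3, 321.6, 240.5]
tool_rot: [0.0, 0.757, 0.654, 0.001]
ft_force: [-0.1, -0.5, -0.3]
gripper_width: 59.6
```

Request:
{"api": "apply_moves", "payload": {
  "grip": [-0.3, -0.3, -0.3, -0.3, -0.3],
  "dp": [
    [0, 0, 1.5],
    [0, 0, 3.5],
    [0, 0, 5],
    [0, 0, 6],
    [0, 0, 6]
  ],
  "yaw": [0, 0, 0, 0, 0]
}}

```text
t: 22.2
ee_pos: [586.0, 321.5, 178.8]
tool_rot: [-0.0, 0.757, 0.654, -0.0]
ft_force: [0.1, -1.4, -0.3]
gripper_width: 59.7
```

```bash
python3 - <<'E'
from h import *
plan(587.6,317.6,141,-8.3)
d2=cam('scene');w2=cloud(d2).reshape(-1,3);c=d2['color'].reshape(-1,3)
m=(abs(w2[:,0]-588)<50)&(abs(w2[:,1]-318)<60)&(w2[:,2]>125)&(w2[:,2]<152);q=w2[m];print(cv2.minAreaRect(q[:,:2].astype(np.float32)),len(q),q[:,0].max())
E
```

```text
at [586.  321.5 178.8] jaw -8.3 q6 0.64 w 59.7 F [ 0.1 -1.4 -0.3] t 22.2 zaxis [-0.001 -0.    -1.   ]
 dp [-0.36  0.22  3.78] yaw -0.0
((604.308837890625, 307.8834533691406), (92.73336029052734, 39.6944465637207), 59.72975158691406) 371 618.0065244300155
```

Request:
{"api": "apply_moves", "payload": {
  "grip": [-0.3, -0.3, -0.3, -0.3, -0.3],
  "dp": [
    [-0.4, 0.2, 0.8],
    [-0.4, 0.2, 1.8],
    [-0.4, 0.2, 2.8],
    [-0.4, 0.2, 3.8],
    [-0.4, 0.2, 3.8]
  ],
  "yaw": [0, 0, 0, 0, 0]
}}

```text
t: 22.67
ee_pos: [586.9, 316.7, 139.5]
tool_rot: [-0.0, 0.757, 0.654, -0.001]
ft_force: [-0.3, 0.4, 0.1]
gripper_width: 59.6
```

Request:
{"api": "apply_moves", "payload": {
  "grip": [1, 1, 1, 1, 1],
  "dp": [
    [0, 0, 0],
    [0, 0, 0],
    [0, 0, 0],
    [0, 0, 0],
    [0, 0, 0]
  ],
  "yaw": [0, 0, 0, 0, 0]
}}

```text
t: 23.08
ee_pos: [587.2, 316.8, 139.9]
tool_rot: [-0.0, 0.757, 0.654, -0.001]
ft_force: [-0.4, -0.2, 0.1]
gripper_width: 37.8
```

Request:
{"api": "apply_moves", "payload": {
  "grip": [1, 1, 1, 1, 1],
  "dp": [
    [0, 0, 0],
    [0, 0, 0],
    [0, 0, -0.3],
    [0, 0, -0.6],
    [0, 0, -1]
  ],
  "yaw": [0, 0, 0, 0, 0]
}}

```text
t: 23.5
ee_pos: [587.1, 316.7, 150.0]
tool_rot: [-0.0, 0.757, 0.654, -0.001]
ft_force: [0.7, -0.1, -2.3]
gripper_width: 37.9
```

```bash
python3 - <<'E'
from h import *
plan(587.6,317.6,320,-8.3)
E
```

```text
at [587.1 316.7 150. ] jaw -8.4 q6 0.64 w 37.9 F [ 0.7 -0.1 -2.3] t 23.5 zaxis [-0.002 -0.001 -1.   ]
 dp [ 7.0e-02  1.0e-02 -1.7e+01] yaw -0.1
```

Request:
{"api": "apply_moves", "payload": {
  "grip": [1, 1, 1, 1, 1],
  "dp": [
    [0, 0, -3],
    [0, 0, -6.5],
    [0, 0, -10],
    [0, 0, -13.5],
    [0, 0, -17]
  ],
  "yaw": [0, 0, -4, -9, -13.3]
}}

```text
t: 23.92
ee_pos: [587.1, 316.8, 322.3]
tool_rot: [-0.0, 0.674, 0.738, -0.001]
ft_force: [0.3, 1.3, -2.6]
gripper_width: 38.0
```

Request:
{"api": "apply_moves", "payload": {
  "grip": [1, 1, 1, 1, 1],
  "dp": [
    [-2, -0.2, 0],
    [-5, -0.5, 0],
    [-8.5, -0.9, 0],
    [-12.2, -1.2, 0],
    [-15.9, -1.6, 0]
  ],
  "yaw": [0, 0, 0, 0, 0]
}}

```text
t: 24.33
ee_pos: [585.2, 155.7, 323.0]
tool_rot: [-0.0, 0.674, 0.739, -0.001]
ft_force: [-0.0, 1.0, -2.9]
gripper_width: 38.1
```

Request:
{"api": "apply_moves", "payload": {
  "grip": [1, 1, 1, 1, 1],
  "dp": [
    [-3.5, -0.3, 0],
    [-7, -0.7, 0],
    [-10.5, -1, 0],
    [-14, -1.4, 0],
    [-17, -1.7, 0]
  ],
  "yaw": [0, 0, 0, 0, 0]
}}

```text
t: 24.75
ee_pos: [583.4, -17.3, 323.7]
tool_rot: [0.0, 0.674, 0.739, -0.0]
ft_force: [1.3, 0.4, -2.0]
gripper_width: 37.9
```

Request:
{"api": "apply_moves", "payload": {
  "grip": [1, 1, 1, 1, 1],
  "dp": [
    [-3.5, -0.3, 0],
    [-7, -0.7, 0],
    [-10.5, -1, 0],
    [-14, -1.4, 0],
    [-17, -1.7, 0]
  ],
  "yaw": [0, 0, 0, 0, 0]
}}

```text
t: 25.17
ee_pos: [581.5, -190.5, 324.6]
tool_rot: [0.001, 0.674, 0.738, -0.0]
ft_force: [0.7, 0.2, -2.4]
gripper_width: 38.3
```

```bash
python3 - <<'E'
from h import *
plan(577.6,-324,270,4.9)
E
```

```text
at [ 581.5 -190.5  324.6] jaw 5.2 q6 -0.41 w 38.3 F [ 0.7  0.2 -2.4] t 25.17 zaxis [ 0.001 -0.002 -1.   ]
 dp [-13.25  -1.6    5.48] yaw 0.3
```

Request:
{"api": "apply_moves", "payload": {
  "grip": [1, 1, 1, 1, 1],
  "dp": [
    [-3.5, -0.4, 0],
    [-7, -0.8, 0],
    [-10.5, -1.2, 0],
    [-12.8, -1.5, 0],
    [-13.3, -1.6, 0]
  ],
  "yaw": [0.3, 0.3, 0.3, 0.3, 0.3]
}}

```text
t: 25.58
ee_pos: [576.9, -328.3, 324.9]
tool_rot: [0.001, 0.677, 0.736, -0.001]
ft_force: [-0.2, 0.9, -1.8]
gripper_width: 38.1
```

Request:
{"api": "apply_moves", "payload": {
  "grip": [1, 1, 1, 1, 1],
  "dp": [
    [0, 0, 1.5],
    [0, 0, 3],
    [0, 0, 4.5],
    [0, 0, 5.3],
    [0, 0, 5.3]
  ],
  "yaw": [0, 0, 0, 0, 0]
}}

```text
t: 26.0
ee_pos: [576.1, -327.4, 270.1]
tool_rot: [-0.0, 0.677, 0.736, -0.001]
ft_force: [0.3, 0.5, -2.1]
gripper_width: 37.6
```

```bash
python3 - <<'E'
from h import *
plan(577.6,-324,147,4.9)
d=cam('scene');w=cloud(d).reshape(-1,3)
m=(w[:,2]>140)&(w[:,2]<215)&(abs(w[:,0]-578)<60)&(abs(w[:,1]+324)<60);q=w[m]
for z in range(145,240,15):
    k=q[abs(q[:,2]-z)<7]; print(z,len(k),k[:,:2].min(0).round() if len(k) else '',k[:,:2].max(0).round() if len(k) else '')
save('j.png',cv2.resize(d['color'][190:370,60:280],None,fx=3.3,fy=3.3))
E
```

```text
at [ 576.1 -327.4  270.1] jaw 4.7 q6 -0.6 w 37.6 F [ 0.3  0.5 -2.1] t 26.0 zaxis [-0.002 -0.001 -1.   ]
 dp [ 0.34  0.21 12.31] yaw -0.2
145 43 [ 577. -338.] [ 591. -317.]
160 68 [ 574. -339.] [ 592. -316.]
175 67 [ 579. -338.] [ 590. -317.]
190 69 [ 575. -338.] [ 590. -316.]
205 74 [ 578. -338.] [ 592. -317.]
220 9 [ 579. -338.] [ 589. -318.]
235 0
```

View pics/j.png

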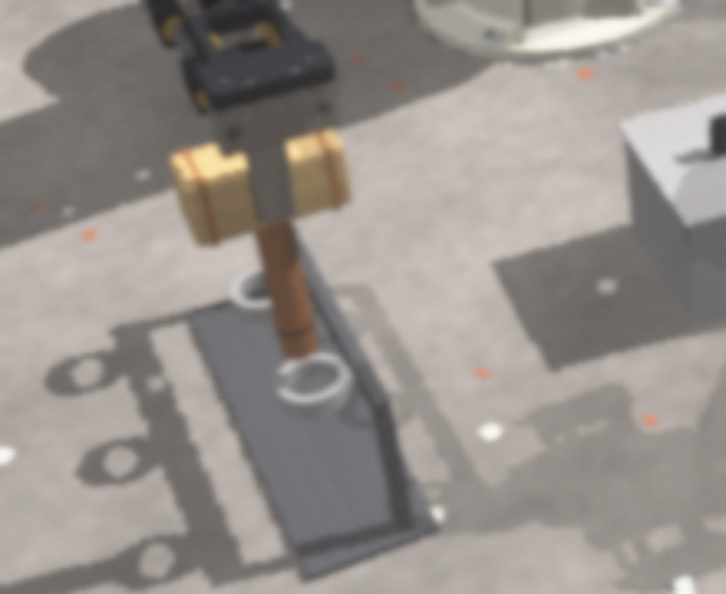

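Handle is upright and centred on the TCP, just short of ring2. I'll lower it in.

Request:
{"api": "apply_moves", "payload": {
  "grip": [1, 1, 1, 1, 1],
  "dp": [
    [0.4, 0.15, 0],
    [0.4, 0.15, 0.5],
    [0.4, 0.15, 1.5],
    [0.4, 0.15, 2.5],
    [0.4, 0.15, 3.5]
  ],
  "yaw": [0, 0, 0, 0, 0]
}}

```text
t: 26.47
ee_pos: [577.7, -323.6, 235.4]
tool_rot: [0.0, 0.677, 0.736, -0.001]
ft_force: [0.6, 0.1, -2.0]
gripper_width: 37.6
```

Request:
{"api": "apply_moves", "payload": {
  "grip": [1, 1, 1, 1, 1],
  "dp": [
    [0, 0, 1],
    [0, 0, 2.5],
    [0, 0, 4],
    [0, 0, 5],
    [0, 0, 5]
  ],
  "yaw": [0, 0, 0, 0, 0]
}}

```text
t: 26.88
ee_pos: [576.1, -322.9, 182.1]
tool_rot: [-0.002, 0.677, 0.736, -0.002]
ft_force: [0.1, -0.2, -1.2]
gripper_width: 37.9
```

```bash
python3 - <<'E'
from h import *
plan(577.3,-323.3,147,4.9)
E
```

```text
at [ 576.1 -322.9  182.1] jaw 4.8 q6 -0.59 w 37.9 F [ 0.1 -0.2 -1.2] t 26.88 zaxis [-0.005  0.    -1.   ]
 dp [-0.05  0.13  3.51] yaw -0.1
```

Request:
{"api": "apply_moves", "payload": {
  "grip": [1, 1, 1, 1, 1],
  "dp": [
    [0, 0.1, 1],
    [0, 0.1, 2],
    [0, 0.1, 3],
    [0, 0.1, 3.4],
    [0, 0.1, 3.5]
  ],
  "yaw": [0, 0, 0, 0, 0]
}}

```text
t: 27.3
ee_pos: [576.4, -322.5, 145.8]
tool_rot: [-0.003, 0.677, 0.736, -0.002]
ft_force: [-0.2, 0.5, -1.6]
gripper_width: 38.0
```

```bash
python3 - <<'E'
from h import *
plan(577.3,-323.3,145,4.9)
E
```

```text
at [ 576.4 -322.5  145.8] jaw 4.7 q6 -0.59 w 38.0 F [-0.2  0.5 -1.6] t 27.3 zaxis [-0.006  0.001 -1.   ]
 dp [-0.09  0.09  0.08] yaw -0.2
```

Request:
{"api": "apply_moves", "payload": {
  "grip": [0, -0.3, -0.3, -0.3, -0.3],
  "dp": [
    [0, 0.1, 0],
    [0, 0.1, 0],
    [0, 0.1, 0],
    [0, 0.1, -0.5],
    [0, 0.1, -1.5]
  ],
  "yaw": [0, 0, 0, 0, 0]
}}

```text
t: 27.72
ee_pos: [577.1, -322.2, 160.8]
tool_rot: [-0.003, 0.677, 0.736, -0.002]
ft_force: [1.2, -0.2, -0.0]
gripper_width: 59.7
```

Request:
{"api": "apply_moves", "payload": {
  "grip": [-0.3, -0.3, -0.3, -0.3, -0.3],
  "dp": [
    [0, 0, -1.5],
    [0, 0, -3.5],
    [0, 0, -6],
    [0, 0, -8],
    [0, 0, -9.5]
  ],
  "yaw": [0, 0, 0, 0, 0]
}}

```text
t: 28.13
ee_pos: [578.5, -322.7, 259.5]
tool_rot: [-0.002, 0.677, 0.736, -0.002]
ft_force: [0.1, 0.4, 0.1]
gripper_width: 59.7
```

Request:
{"api": "apply_moves", "payload": {
  "grip": [-0.3, -0.3, -0.3, -0.3, -0.3],
  "dp": [
    [3.2, -0.2, 0],
    [6.6, -0.3, 0],
    [10, -0.5, 0],
    [13.2, -0.7, 0],
    [16.1, -0.8, 0]
  ],
  "yaw": [0, 0, 0, 0, 0]
}}

```text
t: 28.55
ee_pos: [556.9, -161.4, 261.1]
tool_rot: [-0.001, 0.677, 0.736, -0.001]
ft_force: [0.6, -0.4, 0.4]
gripper_width: 59.7
```

Request:
{"api": "apply_moves", "payload": {
  "grip": [-0.3, -0.3, -0.3, -0.3, -0.3],
  "dp": [
    [3.2, -0.2, 0],
    [6.6, -0.3, 0],
    [10, -0.5, 0],
    [13.2, -0.7, 0],
    [16.1, -0.8, 0]
  ],
  "yaw": [0, 0, 0, 0, 0]
}}

```text
t: 28.97
ee_pos: [535.3, 0.2, 262.7]
tool_rot: [-0.0, 0.677, 0.736, -0.0]
ft_force: [1.3, -0.4, -0.3]
gripper_width: 59.5
```

Request:
{"api": "apply_moves", "payload": {
  "grip": [-0.3, -0.3, -0.3, -0.3, -0.3],
  "dp": [
    [3.2, -0.2, 0],
    [6.6, -0.3, 0],
    [10, -0.5, 0],
    [13.2, -0.7, 0],
    [16.1, -0.8, 0]
  ],
  "yaw": [0, 0, 0, 0, 0]
}}

```text
t: 29.38
ee_pos: [513.7, 161.9, 264.2]
tool_rot: [0.0, 0.677, 0.736, 0.0]
ft_force: [0.4, 0.8, 0.5]
gripper_width: 59.6
```

```bash
python3 - <<'E'
from m import *
plan(488,318.9,220,-9)
rect((577,-323),(40,60),150,170,'joiner top')
d=cam('scene');w=cloud(d).reshape(-1,3)
m=(abs(w[:,0]-577)<50)&(abs(w[:,1]+323)<60)&(w[:,2]>30)&(w[:,2]<175);q=w[m]
for z in (40,60,80,100,125,135,145,155,162):
    k=q[abs(q[:,2]-z)<4]; print(z,len(k),k[:,:2].min(0).round() if len(k) else '',k[:,:2].max(0).round() if len(k) else '')
t=q[q[:,2]>155];print('top z',np.percentile(t[:,2],[5,50,95]))
E
```

```text
at [513.4 165.8 264.2] jaw 4.8 q6 0.22 w 60.0 F [0.4 2.6 0.6] t 29.43 zaxis [ 0.001  0.003 -1.   ]
 dp [15.46 -1.25  4.46] yaw 13.8
joiner top 594 [ 576.6 -320.5] [40.5 88.8] 4.3 z 161.9
40 49 [ 577. -334.] [ 621. -287.]
60 50 [ 578. -333.] [ 619. -286.]
80 46 [ 579. -333.] [ 620. -288.]
100 25 [ 582. -327.] [ 620. -287.]
125 127 [ 570. -367.] [ 603. -279.]
135 152 [ 564. -368.] [ 603. -278.]
145 143 [ 573. -367.] [ 601. -278.]
155 155 [ 565. -367.] [ 602. -278.]
162 611 [ 556. -367.] [ 602. -278.]
top z [156.75662817 161.8788105  164.41431326]
```

Joiner mallet is seated: top at 161.9 (expected 162), about 2 mm off centre. Next is the club hammer.

Request:
{"api": "apply_moves", "payload": {
  "grip": [-0.3, -0.3, -0.3, -0.3, -0.3],
  "dp": [
    [3.5, -0.3, 0],
    [7, -0.6, 0],
    [10.5, -0.9, 1],
    [14, -1.1, 2],
    [15.2, -1.3, 4]
  ],
  "yaw": [2, 5, 9, 13.8, 13.8]
}}

```text
t: 29.9
ee_pos: [488.9, 317.6, 226.8]
tool_rot: [-0.0, 0.761, 0.649, 0.004]
ft_force: [-0.1, -0.8, 1.0]
gripper_width: 59.7
```

Request:
{"api": "apply_moves", "payload": {
  "grip": [-0.3, -0.3, -0.3, -0.3, -0.3],
  "dp": [
    [0, 0, 1],
    [0, 0, 2.5],
    [0, 0, 4],
    [0, 0, 4.5],
    [0, 0, 4.5]
  ],
  "yaw": [0, 0, 0, 0, 0]
}}

```text
t: 30.32
ee_pos: [489.1, 316.3, 181.3]
tool_rot: [-0.0, 0.761, 0.649, 0.003]
ft_force: [0.8, 0.1, -0.1]
gripper_width: 59.7
```

```bash
python3 - <<'E'
from h import *
plan(488,318.9,136,-9)
E
```

```text
at [489.1 316.3 181.3] jaw -9.1 q6 0.73 w 59.7 F [ 0.8  0.1 -0.1] t 30.32 zaxis [ 0.004  0.004 -1.   ]
 dp [ 0.22 -0.16  4.53] yaw -0.1
```

Request:
{"api": "apply_moves", "payload": {
  "grip": [-0.3, -0.3, -0.3, -0.3, -0.3],
  "dp": [
    [0.2, -0.2, 1.2],
    [0.2, -0.2, 2.5],
    [0.2, -0.2, 3.8],
    [0.2, -0.2, 4.5],
    [0.2, -0.2, 4.5]
  ],
  "yaw": [0, 0, 0, 0, 0]
}}

```text
t: 30.73
ee_pos: [487.1, 318.1, 135.1]
tool_rot: [-0.0, 0.761, 0.649, 0.002]
ft_force: [-1.5, -0.6, -1.1]
gripper_width: 59.5
```

Request:
{"api": "apply_moves", "payload": {
  "grip": [1, 1, 1, 1, 1],
  "dp": [
    [0, 0, 0],
    [0, 0, 0],
    [0, 0, 0],
    [0, 0, 0],
    [0, 0, 0]
  ],
  "yaw": [0, 0, 0, 0, 0]
}}

```text
t: 31.15
ee_pos: [487.6, 318.3, 135.8]
tool_rot: [-0.0, 0.761, 0.649, 0.003]
ft_force: [1.2, -0.7, 2.6]
gripper_width: 33.9
```

Request:
{"api": "apply_moves", "payload": {
  "grip": [1, 1, 1, 1, 1],
  "dp": [
    [0, 0, 0],
    [0, 0, 0],
    [0, 0, -0.3],
    [0, 0, -0.6],
    [0, 0, -1]
  ],
  "yaw": [0, 0, 0, 0, 0]
}}

```text
t: 31.57
ee_pos: [487.2, 318.0, 145.6]
tool_rot: [-0.0, 0.761, 0.649, 0.002]
ft_force: [0.4, -0.0, -3.9]
gripper_width: 34.0
```

```bash
python3 - <<'E'
from h import *
plan(488,318.9,320,-9)
E
```

```text
at [487.2 318.  145.6] jaw -9.1 q6 0.73 w 34.0 F [ 0.4 -0.  -3.9] t 31.57 zaxis [ 0.003  0.003 -1.   ]
 dp [  0.16   0.11 -17.43] yaw -0.1
```

Request:
{"api": "apply_moves", "payload": {
  "grip": [1, 1, 1, 1, 1],
  "dp": [
    [0, 0, -3],
    [0, 0, -6.5],
    [0, 0, -10],
    [0, 0, -13.5],
    [0, 0, -17]
  ],
  "yaw": [0, 0, -4, -9, -14]
}}

```text
t: 31.98
ee_pos: [486.2, 317.2, 317.6]
tool_rot: [-0.0, 0.675, 0.738, 0.002]
ft_force: [0.2, 0.6, -5.2]
gripper_width: 33.5
```

Request:
{"api": "apply_moves", "payload": {
  "grip": [1, 1, 1, 1, 1],
  "dp": [
    [-2, -0.2, 0],
    [-5, -0.5, 0],
    [-8.5, -0.9, 0],
    [-12.2, -1.2, 0],
    [-15.9, -1.6, 0]
  ],
  "yaw": [0, 0, 0, 0, 0]
}}

```text
t: 32.4
ee_pos: [483.9, 156.1, 317.4]
tool_rot: [0.0, 0.675, 0.738, 0.002]
ft_force: [0.3, -1.0, -4.3]
gripper_width: 33.6
```

Request:
{"api": "apply_moves", "payload": {
  "grip": [1, 1, 1, 1, 1],
  "dp": [
    [-3.5, -0.3, 0],
    [-7, -0.7, 0],
    [-10.5, -1, 0],
    [-14, -1.4, 0],
    [-17, -1.7, 0]
  ],
  "yaw": [0, 0, 0, 0, 0]
}}

```text
t: 32.82
ee_pos: [481.6, -16.8, 317.2]
tool_rot: [0.0, 0.675, 0.738, 0.002]
ft_force: [0.4, -0.5, -4.0]
gripper_width: 34.0
```

Request:
{"api": "apply_moves", "payload": {
  "grip": [1, 1, 1, 1, 1],
  "dp": [
    [-3.5, -0.3, 0],
    [-7, -0.7, 0],
    [-10.5, -1, 0],
    [-14, -1.4, 0],
    [-17, -1.7, 0]
  ],
  "yaw": [0, 0, 0, 0, 0]
}}

```text
t: 33.23
ee_pos: [479.3, -189.8, 317.2]
tool_rot: [0.0, 0.675, 0.738, 0.002]
ft_force: [0.8, 1.2, -3.6]
gripper_width: 33.9
```

```bash
python3 - <<'E'
from h import *
plan(478.3,-332.7,270,4.9)
E
```

```text
at [ 479.3 -189.8  317.2] jaw 5.1 q6 -0.47 w 33.9 F [ 0.8  1.2 -3.6] t 33.23 zaxis [ 0.003  0.002 -1.   ]
 dp [-14.23  -1.39   4.69] yaw 0.2
```

Request:
{"api": "apply_moves", "payload": {
  "grip": [1, 1, 1, 1, 1],
  "dp": [
    [-3.5, -0.3, 0],
    [-7, -0.7, 0],
    [-10.5, -1, 0],
    [-13.2, -1.3, 0],
    [-14, -1.4, 0]
  ],
  "yaw": [0.2, 0.2, 0.2, 0.2, 0.2]
}}

```text
t: 33.65
ee_pos: [477.3, -334.2, 316.8]
tool_rot: [0.001, 0.677, 0.736, 0.001]
ft_force: [0.3, 0.2, -4.0]
gripper_width: 34.0
```

Request:
{"api": "apply_moves", "payload": {
  "grip": [1, 1, 1, 1, 1],
  "dp": [
    [0, 0, 1.5],
    [0, 0, 3],
    [0, 0, 4.2],
    [0, 0, 4.7],
    [0, 0, 4.7]
  ],
  "yaw": [0, 0, 0, 0, 0]
}}

```text
t: 34.07
ee_pos: [476.8, -333.2, 268.5]
tool_rot: [-0.0, 0.677, 0.736, 0.001]
ft_force: [-0.6, 1.1, -3.9]
gripper_width: 33.8
```

```bash
cat > chk.py <<'E'
from h import *
import sys
def chk(x,y):
    d=cam('scene');w=cloud(d).reshape(-1,3)
    m=(w[:,2]>142)&(w[:,2]<225)&(abs(w[:,0]-x)<35)&(abs(w[:,1]-y)<50);q=w[m]
    for z in range(150,236,20):
        k=q[abs(q[:,2]-z)<8]; print(z,len(k),np.percentile(k[:,:2],[3,97],axis=0).round().tolist() if len(k) else '')
E
python3 - <<'E'
from chk import *
plan(478.3,-332.7,147,4.9); chk(478,-332)
E
```

```text
at [ 476.8 -333.2  268.5] jaw 4.8 q6 -0.7 w 33.8 F [-0.6  1.1 -3.9] t 34.07 zaxis [ 0.001  0.002 -1.   ]
 dp [1.000e-02 1.500e-01 1.215e+01] yaw -0.1
150 58 [[480.0, -343.0], [491.0, -323.0]]
170 68 [[481.0, -344.0], [490.0, -323.0]]
190 71 [[480.0, -344.0], [490.0, -323.0]]
210 72 [[481.0, -343.0], [490.0, -324.0]]
230 14 [[481.0, -342.0], [490.0, -323.0]]
```

Request:
{"api": "apply_moves", "payload": {
  "grip": [1, 1, 1, 1, 1],
  "dp": [
    [0.1, 0.15, 0],
    [0.1, 0.15, 1],
    [0.1, 0.15, 2],
    [0.1, 0.15, 3],
    [0.1, 0.15, 4]
  ],
  "yaw": [0, 0, 0, 0, 0]
}}

```text
t: 34.53
ee_pos: [478.5, -332.1, 228.3]
tool_rot: [0.0, 0.677, 0.736, 0.001]
ft_force: [0.4, 0.6, -5.0]
gripper_width: 33.6
```

Request:
{"api": "apply_moves", "payload": {
  "grip": [1, 1, 1, 1, 1],
  "dp": [
    [0, 0, 1],
    [0, 0, 2.3],
    [0, 0, 3.6],
    [0, 0, 4.6],
    [0, 0, 4.6]
  ],
  "yaw": [0, 0, 0, 0, 0]
}}

```text
t: 34.95
ee_pos: [477.3, -331.2, 179.4]
tool_rot: [-0.002, 0.677, 0.736, 0.001]
ft_force: [0.2, 0.5, -3.4]
gripper_width: 33.5
```

```bash
python3 - <<'E'
from h import *
plan(478.3,-332.3,147,4.9)
E
```

```text
at [ 477.3 -331.2  179.4] jaw 4.8 q6 -0.7 w 33.5 F [ 0.2  0.5 -3.4] t 34.95 zaxis [-0.002  0.004 -1.   ]
 dp [-0.13  0.1   3.24] yaw -0.1
```

Request:
{"api": "apply_moves", "payload": {
  "grip": [1, 1, 1, 1, 1],
  "dp": [
    [-0.1, 0.1, 1],
    [-0.1, 0.1, 2],
    [-0.1, 0.1, 2.8],
    [-0.1, 0.1, 3.1],
    [-0.1, 0.1, 3.2]
  ],
  "yaw": [0, 0, 0, 0, 0]
}}

```text
t: 35.37
ee_pos: [478.0, -331.7, 146.5]
tool_rot: [-0.003, 0.677, 0.736, 0.001]
ft_force: [0.1, -0.1, -4.5]
gripper_width: 34.1
```

Request:
{"api": "apply_moves", "payload": {
  "grip": [0, -0.3, -0.3, -0.3, -0.3],
  "dp": [
    [0, 0, 0],
    [0, 0, 0],
    [0, 0, 0],
    [0, 0, -0.5],
    [0, 0, -1.5]
  ],
  "yaw": [0, 0, 0, 0, 0]
}}

```text
t: 35.78
ee_pos: [477.7, -331.6, 161.7]
tool_rot: [-0.003, 0.677, 0.736, 0.001]
ft_force: [0.5, 0.1, 0.1]
gripper_width: 59.7
```

Request:
{"api": "apply_moves", "payload": {
  "grip": [-0.3, -0.3, -0.3, -0.3, -0.3],
  "dp": [
    [0, 0, -1.5],
    [0, 0, -3.5],
    [0, 0, -6],
    [0, 0, -8],
    [0, 0, -9.5]
  ],
  "yaw": [0, 0, 0, 0, 0]
}}

```text
t: 36.2
ee_pos: [478.7, -332.5, 260.2]
tool_rot: [-0.001, 0.677, 0.736, 0.001]
ft_force: [0.3, -0.1, -0.7]
gripper_width: 60.0
```

Request:
{"api": "apply_moves", "payload": {
  "grip": [-0.3, -0.3, -0.3, -0.3, -0.3],
  "dp": [
    [3.2, -0.2, 0],
    [6.6, -0.3, 0],
    [10, -0.5, 0],
    [13.2, -0.7, 0],
    [16.1, -0.8, 0]
  ],
  "yaw": [0, 0, 0, 0, 0]
}}

```text
t: 36.62
ee_pos: [456.8, -171.3, 262.1]
tool_rot: [-0.001, 0.677, 0.736, 0.001]
ft_force: [0.5, 0.0, -0.8]
gripper_width: 59.7
```

Request:
{"api": "apply_moves", "payload": {
  "grip": [-0.3, -0.3, -0.3, -0.3, -0.3],
  "dp": [
    [3.2, -0.2, 0],
    [6.6, -0.3, 0],
    [10, -0.5, 0],
    [13.2, -0.7, 0],
    [16.1, -0.8, 0]
  ],
  "yaw": [0, 0, 0, 0, 0]
}}

```text
t: 37.03
ee_pos: [434.9, -9.8, 263.9]
tool_rot: [-0.0, 0.677, 0.736, 0.002]
ft_force: [1.1, 0.1, 0.6]
gripper_width: 59.9
```

Request:
{"api": "apply_moves", "payload": {
  "grip": [-0.3, -0.3, -0.3, -0.3, -0.3],
  "dp": [
    [3.2, -0.2, 0],
    [6.6, -0.3, 0],
    [10, -0.5, 0],
    [13.2, -0.7, 0],
    [16.1, -0.8, 0]
  ],
  "yaw": [0, 0, 0, 0, 0]
}}

```text
t: 37.45
ee_pos: [413.0, 151.8, 265.8]
tool_rot: [0.0, 0.677, 0.736, 0.003]
ft_force: [0.3, -0.2, -0.2]
gripper_width: 59.5
```

```bash
python3 - <<'E'
from m import *
plan(388.5,319.9,220,-13.1)
rect((577,-323),(40,60),150,170,'joiner top')
rect((478,-332),(40,60),150,168,'club top')
rect((445,30),(80,100),95,115,'lid flange')
E
```

```text
at [413.  155.4 265.9] jaw 4.9 q6 0.27 w 59.6 F [-0.3  1.3  0.2] t 37.5 zaxis [ 0.005  0.006 -1.   ]
 dp [16.57 -1.07  4.69] yaw 18.0
joiner top 593 [ 575.9 -320.7] [39.9 90.1] 5.3 z 161.6
club top 472 [ 477.6 -330.2] [34.3 83.9] 4.7 z 159.6
lid flange 2754 [444.7  29.2] [138.  177.8] 1.2 z 105.9
```

Club hammer is seated: top at 159.6 (expected 160). Next is the rubber mallet.

Request:
{"api": "apply_moves", "payload": {
  "grip": [-0.3, -0.3, -0.3, -0.3, -0.3],
  "dp": [
    [3.5, -0.3, 0],
    [7, -0.6, 0],
    [10.5, -0.8, 1],
    [14, -1, 2],
    [16.4, -1.1, 4]
  ],
  "yaw": [4, 8, 12, 16, 18]
}}

```text
t: 37.92
ee_pos: [389.1, 321.9, 229.6]
tool_rot: [-0.001, 0.784, 0.62, 0.007]
ft_force: [1.2, 0.9, -0.2]
gripper_width: 59.5
```

Request:
{"api": "apply_moves", "payload": {
  "grip": [-0.3, -0.3, -0.3, -0.3, -0.3],
  "dp": [
    [0, 0, 1],
    [0, 0, 2.5],
    [0, 0, 4],
    [0, 0, 5],
    [0, 0, 5]
  ],
  "yaw": [0, 0, 0, 0, 0]
}}

```text
t: 38.33
ee_pos: [388.9, 321.2, 178.4]
tool_rot: [-0.001, 0.784, 0.62, 0.006]
ft_force: [-0.0, -0.8, -0.5]
gripper_width: 59.7
```

```bash
python3 - <<'E'
from h import *
plan(388.5,319.9,129,-13.1)
E
```

```text
at [388.9 321.2 178.4] jaw -13.3 q6 0.92 w 59.7 F [-0.  -0.8 -0.5] t 38.33 zaxis [ 0.007  0.009 -1.   ]
 dp [-0.19 -0.03  4.94] yaw -0.2
```

Request:
{"api": "apply_moves", "payload": {
  "grip": [-0.3, -0.3, -0.3, -0.3, -0.3],
  "dp": [
    [-0.2, 0, 1.2],
    [-0.2, 0, 2.5],
    [-0.2, 0, 3.8],
    [-0.2, 0, 4.8],
    [-0.2, 0, 4.9]
  ],
  "yaw": [0, 0, 0, 0, 0]
}}

```text
t: 38.75
ee_pos: [388.5, 319.0, 128.7]
tool_rot: [-0.001, 0.784, 0.62, 0.005]
ft_force: [-0.4, -0.3, 0.3]
gripper_width: 59.9
```

Request:
{"api": "apply_moves", "payload": {
  "grip": [1, 1, 1, 1, 1],
  "dp": [
    [0, 0, 0],
    [0, 0, 0],
    [0, 0, 0],
    [0, 0, 0],
    [0, 0, 0]
  ],
  "yaw": [0, 0, 0, 0, 0]
}}

```text
t: 39.17
ee_pos: [389.0, 319.4, 129.5]
tool_rot: [-0.001, 0.784, 0.62, 0.006]
ft_force: [-1.0, -0.6, 5.1]
gripper_width: 39.4
```

Request:
{"api": "apply_moves", "payload": {
  "grip": [1, 1, 1, 1, 1],
  "dp": [
    [0, 0, 0],
    [0, 0, 0],
    [0, 0, -0.3],
    [0, 0, -0.6],
    [0, 0, -1]
  ],
  "yaw": [0, 0, 0, 0, 0]
}}

```text
t: 39.58
ee_pos: [388.7, 319.1, 139.5]
tool_rot: [-0.001, 0.784, 0.62, 0.005]
ft_force: [0.5, -1.4, -2.2]
gripper_width: 39.4
```

```bash
python3 - <<'E'
from h import *
plan(388.5,319.9,320,-13.1)
E
```

```text
at [388.7 319.1 139.5] jaw -13.3 q6 0.91 w 39.4 F [ 0.5 -1.4 -2.2] t 39.58 zaxis [ 0.007  0.009 -1.   ]
 dp [  0.25   0.04 -18.05] yaw -0.2
```

Request:
{"api": "apply_moves", "payload": {
  "grip": [1, 1, 1, 1, 1],
  "dp": [
    [0, 0, -3],
    [0, 0, -6.5],
    [0, 0, -10],
    [0, 0, -13.5],
    [0, 0, -17]
  ],
  "yaw": [-2, -6, -10, -14, -18.2]
}}

```text
t: 40.0
ee_pos: [387.2, 317.4, 311.6]
tool_rot: [-0.0, 0.675, 0.738, 0.005]
ft_force: [0.2, 1.8, -2.2]
gripper_width: 39.3
```

Request:
{"api": "apply_moves", "payload": {
  "grip": [1, 1, 1, 1, 1],
  "dp": [
    [-2, -0.2, 0],
    [-5, -0.5, 0],
    [-8.5, -0.9, 0],
    [-12.2, -1.2, 0],
    [-15.9, -1.6, 0]
  ],
  "yaw": [0, 0, 0, 0, 0]
}}

```text
t: 40.42
ee_pos: [384.8, 156.3, 310.5]
tool_rot: [-0.0, 0.675, 0.738, 0.006]
ft_force: [0.8, -0.7, -2.2]
gripper_width: 39.4
```

Request:
{"api": "apply_moves", "payload": {
  "grip": [1, 1, 1, 1, 1],
  "dp": [
    [-3.5, -0.3, 0],
    [-7, -0.7, 0],
    [-10.5, -1, 0],
    [-14, -1.4, 0],
    [-17, -1.7, 0]
  ],
  "yaw": [0, 0, 0, 0, 0]
}}

```text
t: 40.83
ee_pos: [382.4, -16.6, 309.5]
tool_rot: [0.0, 0.675, 0.738, 0.006]
ft_force: [0.5, 0.5, -2.0]
gripper_width: 39.6
```

Request:
{"api": "apply_moves", "payload": {
  "grip": [1, 1, 1, 1, 1],
  "dp": [
    [-3.5, -0.3, 0],
    [-7, -0.7, 0],
    [-10.5, -1, 0],
    [-14, -1.4, 0],
    [-17, -1.7, 0]
  ],
  "yaw": [0, 0, 0, 0, 0]
}}

```text
t: 41.25
ee_pos: [380.0, -189.5, 308.5]
tool_rot: [0.001, 0.675, 0.738, 0.006]
ft_force: [0.8, 0.2, -2.4]
gripper_width: 39.5
```

```bash
python3 - <<'E'
from h import *
plan(379.2,-340.3,262,4.9)
E
```

```text
at [ 380.  -189.5  308.5] jaw 5.1 q6 -0.57 w 39.5 F [ 0.8  0.2 -2.4] t 41.25 zaxis [ 0.009  0.008 -1.   ]
 dp [-15.04  -1.46   4.54] yaw 0.2
```

Request:
{"api": "apply_moves", "payload": {
  "grip": [1, 1, 1, 1, 1],
  "dp": [
    [-3.5, -0.3, 0],
    [-7, -0.7, 0],
    [-10.5, -1, 0],
    [-13.8, -1.3, 0],
    [-15, -1.4, 0]
  ],
  "yaw": [0.2, 0.2, 0.2, 0.2, 0.2]
}}

```text
t: 41.67
ee_pos: [379.0, -343.9, 307.5]
tool_rot: [0.001, 0.677, 0.736, 0.005]
ft_force: [0.4, 0.6, -1.5]
gripper_width: 39.2
```

Request:
{"api": "apply_moves", "payload": {
  "grip": [1, 1, 1, 1, 1],
  "dp": [
    [0, 0, 1.5],
    [0, 0, 3],
    [0, 0, 4.1],
    [0, 0, 4.4],
    [0, 0, 4.4]
  ],
  "yaw": [0, 0, 0, 0, 0]
}}

```text
t: 42.08
ee_pos: [379.0, -342.9, 262.8]
tool_rot: [0.0, 0.677, 0.736, 0.005]
ft_force: [-0.3, -0.1, -1.6]
gripper_width: 39.2
```

```bash
python3 - <<'E'
from chk import *
plan(379.2,-340.3,146,4.9); chk(379,-340)
E
```

```text
at [ 379.  -342.9  262.8] jaw 4.8 q6 -0.83 w 39.2 F [-0.3 -0.1 -1.6] t 42.08 zaxis [ 0.007  0.007 -1.   ]
 dp [ 0.18 -0.06 11.68] yaw -0.1
150 48 [[380.0, -353.0], [394.0, -334.0]]
170 71 [[380.0, -354.0], [393.0, -333.0]]
190 68 [[381.0, -353.0], [394.0, -333.0]]
210 70 [[381.0, -353.0], [393.0, -334.0]]
230 8 [[386.0, -351.0], [394.0, -337.0]]
```

Request:
{"api": "apply_moves", "payload": {
  "grip": [1, 1, 1, 1, 1],
  "dp": [
    [0.3, 0, 0],
    [0.3, 0, 1],
    [0.3, 0, 2],
    [0.3, 0, 3],
    [0.3, 0, 3.7]
  ],
  "yaw": [0, 0, 0, 0, 0]
}}

```text
t: 42.55
ee_pos: [379.1, -339.5, 225.1]
tool_rot: [0.0, 0.677, 0.736, 0.005]
ft_force: [0.3, -0.2, -1.6]
gripper_width: 39.4
```

Request:
{"api": "apply_moves", "payload": {
  "grip": [1, 1, 1, 1, 1],
  "dp": [
    [0, 0, 1],
    [0, 0, 2.3],
    [0, 0, 3.6],
    [0, 0, 4.6],
    [0, 0, 4.6]
  ],
  "yaw": [0, 0, 0, 0, 0]
}}

```text
t: 42.97
ee_pos: [378.3, -338.2, 176.6]
tool_rot: [-0.002, 0.677, 0.736, 0.005]
ft_force: [-1.1, 0.5, -2.3]
gripper_width: 39.3
```

```bash
python3 - <<'E'
from h import *
plan(379.2,-340.3,146,4.9)
E
```

```text
at [ 378.3 -338.2  176.6] jaw 4.8 q6 -0.83 w 39.3 F [-1.1  0.5 -2.3] t 42.97 zaxis [ 0.005  0.01  -1.   ]
 dp [-0.25  0.05  3.06] yaw -0.1
```

Lower, release, rise and back away.

Request:
{"api": "apply_moves", "payload": {
  "grip": [1, 1, 1, 1, 1],
  "dp": [
    [-0.2, 0.1, 1],
    [-0.2, 0.1, 2],
    [-0.2, 0.1, 2.7],
    [-0.2, 0.1, 3],
    [-0.2, 0.1, 3.1]
  ],
  "yaw": [0, 0, 0, 0, 0]
}}

```text
t: 43.38
ee_pos: [379.3, -339.5, 144.8]
tool_rot: [-0.002, 0.677, 0.736, 0.005]
ft_force: [-0.0, -0.3, -2.1]
gripper_width: 39.4
```

Request:
{"api": "apply_moves", "payload": {
  "grip": [0, -0.3, -0.3, -0.3, -0.3],
  "dp": [
    [0, 0, 0],
    [0, 0, 0],
    [0, 0, 0],
    [0, 0, -0.5],
    [0, 0, -1.5]
  ],
  "yaw": [0, 0, 0, 0, 0]
}}

```text
t: 43.8
ee_pos: [378.9, -339.3, 159.9]
tool_rot: [-0.003, 0.677, 0.736, 0.005]
ft_force: [0.3, 1.0, -0.3]
gripper_width: 59.9
```

Request:
{"api": "apply_moves", "payload": {
  "grip": [-0.3, -0.3, -0.3, -0.3, -0.3],
  "dp": [
    [0, 0, -1.5],
    [0, 0, -3.5],
    [0, 0, -6],
    [0, 0, -8],
    [0, 0, -10]
  ],
  "yaw": [0, 0, 0, 0, 0]
}}

```text
t: 44.22
ee_pos: [378.8, -340.6, 262.4]
tool_rot: [-0.002, 0.677, 0.736, 0.005]
ft_force: [0.2, -0.9, -0.3]
gripper_width: 59.8
```

Request:
{"api": "apply_moves", "payload": {
  "grip": [-0.3, -0.3, -0.3, -0.3, -0.3],
  "dp": [
    [3.2, -0.2, 0],
    [6.6, -0.3, 0],
    [10, -0.5, 0],
    [13.2, -0.7, 0],
    [16.1, -0.8, 0]
  ],
  "yaw": [0, 0, 0, 0, 0]
}}

```text
t: 44.63
ee_pos: [356.7, -179.4, 265.1]
tool_rot: [-0.001, 0.677, 0.736, 0.005]
ft_force: [0.8, -0.0, 0.2]
gripper_width: 59.4
```

Request:
{"api": "apply_moves", "payload": {
  "grip": [-0.3, -0.3, -0.3, -0.3, -0.3],
  "dp": [
    [3.2, -0.2, 0],
    [6.6, -0.3, 0],
    [10, -0.5, 0],
    [13.2, -0.7, 0],
    [16.1, -0.8, 0]
  ],
  "yaw": [0, 0, 0, 0, 0]
}}

```text
t: 45.05
ee_pos: [334.7, -18.2, 267.7]
tool_rot: [-0.001, 0.677, 0.736, 0.006]
ft_force: [1.3, -0.9, 0.5]
gripper_width: 59.7
```

Request:
{"api": "apply_moves", "payload": {
  "grip": [-0.3, -0.3, -0.3, -0.3, -0.3],
  "dp": [
    [3.2, -0.2, 0],
    [6.6, -0.3, 0],
    [10, -0.5, 0],
    [13.2, -0.7, 0],
    [16.1, -0.8, 0]
  ],
  "yaw": [0, 0, 0, 0, 0]
}}

```text
t: 45.47
ee_pos: [312.8, 143.5, 270.5]
tool_rot: [-0.0, 0.677, 0.736, 0.007]
ft_force: [1.0, 0.1, -0.9]
gripper_width: 59.9
```

Request:
{"api": "apply_moves", "payload": {
  "grip": [-0.3, -0.3, -0.3, -0.3, -0.3],
  "dp": [
    [3.2, 0, 0],
    [6.6, 0, 0],
    [10, 0, 0],
    [11, 0, 0],
    [11, 0, 0]
  ],
  "yaw": [0, 0, 0, 0, 0]
}}

```text
t: 45.88
ee_pos: [303.4, 255.2, 272.6]
tool_rot: [-0.0, 0.675, 0.737, 0.008]
ft_force: [-0.7, -1.2, -0.4]
gripper_width: 60.1
```

```bash
python3 - <<'E'
from m import *
plan(379.2,-340.3,146,4.9)
rect((577,-323),(40,60),150,170,'joiner top')
rect((478,-332),(40,60),150,168,'club top')
rect((379,-340),(40,60),144,168,'rubber top')
m0=(abs(w[:,0]-379)<30)&(abs(w[:,1]+340)<40)&(w[:,2]>130);print('rub ztop',np.percentile(w[m0][:,2],[50,95]))
rect((445,30),(80,100),95,115,'lid flange')
rect((645,110),(40,80),66,95,'traybar')
def flat(c):
    ang=np.radians(-10.9);r=(w[:,:2]-c)@np.array([[np.cos(ang),-np.sin(ang)],[np.sin(ang),np.cos(ang)]])
    m=(abs(r[:,0])<70)&(abs(r[:,1])<60)&(w[:,2]>-5)&(w[:,2]<14);q=w[m];A=np.c_[q[:,:2]-c,np.ones(len(q))];print('tray floor',np.linalg.lstsq(A,q[:,2],rcond=None)[0],len(q))
flat(np.array([642,110]))
save('end.png',d['color'])
E
```

```text
at [303.3 253.6 272.2] jaw 5.0 q6 0.6 w 59.8 F [ 0.6 -1.1  0.1] t 45.93 zaxis [ 0.01   0.011 -1.   ]
 dp [-59.94   2.28  12.06] yaw 0.1
joiner top 592 [ 575.9 -320.9] [39.3 89.4] 4.6 z 161.6
club top 472 [ 477.8 -330.4] [34.8 83.4] 4.9 z 159.7
rubber top 546 [ 379.  -337.5] [39.1 78.7] 6.3 z 159.0
rub ztop [158.91317425 165.16787094]
lid flange 3774 [445.3  29.3] [138.9 177.5] 1.1 z 105.9
traybar 344 [639.6 110.8] [130.   16.8] 79.4 z 87.1
tray floor [3.01985319e-03 1.70784839e-03 4.94142893e+00] 1906
```

View pics/end.png

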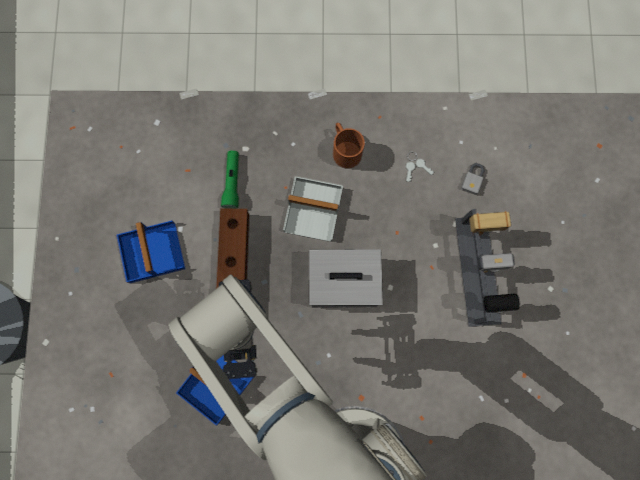

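The final picture shows the three tools in the rings at (490,222), (497,261) and (501,302). The lid is square on the box at (345,278), the tray is empty and flat at (312,209), and nothing else has been disturbed.

```bash
python3 -c "
from plant import manip
print(manip.close_job())"
```

```text
the job is handed in; nothing more can be done
None
```

The job is done and handed in at about 46 s of the 210 s allowed; the hand-in gives no verdict. All four chips are in the box with the lid seated, the empty tray is back on the ledge, and all three tools hang in the ring rack.

**How it went:** The moves only allow the tool to point down. I rested the tray on the box rim and let it tip between loosely opened fingers, guiding it with them.

**Last checks, from the top camera unless noted:**

| Item | Measured | Expected |
|---|---|---|
| Lid | centre (445.3, 29.3), flange top 105.9, within 1° of the box | box centre (445, 30), flange top about 105, flat |
| Tray | floor slope 0.003, floor height 4.9 | flat, floor 4 thick |
| Joiner mallet | top 161.6, head about 3 mm off ring centre | 162, within 9 mm |
| Club hammer | top 159.7, head about 1.5 mm off | 160, within 9 mm |
| Rubber mallet | head underside about 119.8, head about 2.5 mm off | 120, within 9 mm |

- **Chips:** I checked them before the lid went on. I saw three against the -x wall, the highest top at about 81, below the plug. I took the fourth to be under the stacked one. The lifted tray was empty and weighed 250 g.
- **Other things:** The mug, torch, padlock and keys look unmoved in the last picture. I did not measure them.

**What went wrong on the way:**
- Re-levelling the tray jammed briefly at about 65 N on the wrist (limit 120 N) and tilted the tool about 3°. I removed the tilt by pressing the closed fingers against the outside of the box.
- Setting the tray down pressed about 50 N.

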